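# Load lock bodies on the braked parts shuttle, release it and pin it in its dock

### The arm

A 6-joint arm with a two-finger parallel gripper is mounted at the origin on the work surface. World frame = base frame: x ahead of the robot, y to its left, z up, the work surface at z = 0. Lengths are in m, angles in rad, forces in N, time in s.
With the tool pointing down it reaches from about 0.25 to 0.775 m from the base axis. Payload 4 kg.
Tool frame: the origin (TCP) lies on the centre line of the jaws, within the pads' length; the fingertips stand robot.tips_ahead ahead of it and the grasp point (between the pads) lies 8 mm behind it (robot.tips_ahead is the distance from the TCP to the fingertips, in m); z points along the fingers, y is the line along which they close (so a half turn about z gives the same grasp; the last joint's range is limited). The gripper opens to 94 mm and grips with 3 to 60 N. Pads are 16 mm wide; open, the fingers measure 119 mm over their backs; the gripper's body (75 mm by 177 mm) begins 78 mm behind the grasp point.
Start: joints at [-1.25, 0.087, 1.371, -0, 1.684, -0.103], TCP at [0.226, -0.501, 0.217] pointing down, gripper open.
Joint ranges: [-3.1, 3.1], [-0.76, 2.03], [0.27, 2.55], [-1.08, 4.22], [0.17, 2.65], [-2.57, 2.57]. Speed limits (rad/s): [2.79, 2.79, 3.14, 3.14, 3.14, 3.14].

### API

Orientations are given as [roll, pitch, yaw] about the fixed x, y, z axes, in that order (R = Rz(yaw) Ry(pitch) Rx(roll)).
In Python, from bench import robot, snapshot, close_job, spotter gives the robot as it stands. The module is installed in compiled form; this text tells all that it offers.
- The arm moves only by the tool servo_tool, never from a script. Its argument "commands" is one flat list of numbers, 7 for each row, row after row: the shift along the tool's x, y, z in m, then the turn, a rotation vector about the tool's x, y, z in degrees, then the finger opening in m, from 0 to 0.094. In form: [x, y, z, ax, ay, az, grip, x, y, z, ax, ay, az, grip, ...]. A call has 1 to 10 rows; each row is the pose to reach, as a shift and turn from the pose commanded when the call began, along the tool's axes at that moment; what a row does not reach only later rows make up. A row lasts 1/8 s, in which the tool goes at most 62.5 mm and 10.7 degrees, less where a joint would pass 70% of its speed; a pose out of reach is approached as far as the arm can. A call with a gripper value outside its range is refused whole. The fingers move at their own pace and stop on an object; the grip force is fixed at half the most. Time passes only in rows, so rows that repeat a pose let the fingers close. It gives the time, the measured TCP pose, the force, the opening and the grip force at its end, in the units of the state.
- robot.get_obs(): the state, without advancing time (a new reading comes with each control period).
- snapshot(name): name is "side" or "top" or "wrist"; returns a dict with "img" (400x640x3 uint8, blue, green, red), "camera_matrix" (3x3 intrinsics, pixels), "extrinsics" (4x4, takes a point from camera to world coordinates); the wrist camera has in their place "hand_eye" (4x4, takes a point from camera to tool coordinates, whose origin is the TCP and whose axes are the flange's). Camera axes: x right, y down, z forward; pixel columns grow to the right and rows downward; lengths in m; the calibration is good to about 2 mm. A picture is of the moment at which its call begins: read the wrist's pose just before it. There is no depth.
- close_job(): hands the job in; it is judged then, once.
Trained networks look in a picture, given as the dict that the camera call returned (one of the last four; its "shot" number tells which), for a name from the list of things; names that differ only in an ending like _2 or _b are one class to them, and where a whole thing is asked for, a point or a joint stands for the part that bears it (a point fixed in the world has none). Each returns a list of dicts, best first, with "conf" (0 to 1); they miss things now and then, are a little off and sometimes report something else, mostly with a low value. They report only what shows in the picture. A call takes as long as a camera call.
- spotter.trace(name, picture): "region" (400x640 bool, what is visible of it) and "box" ([left, top, width, height] in pixels, round what is visible of it).
The state is a dict: "time": time; "joint_positions": joint angles; "qvel": joint speeds; "joint_torque": joint torques, N m; "tool_pos": TCP position; "ee_rot": TCP orientation; "wrist_force": force on the tool from outside, world axes, zero at the start; "wrist_torque": the same for the moment, N m; "width": finger opening in m; "finger_force": force on a finger pad.
Only numpy, scipy, OpenCV 4.12 (cv2) and the standard library are available. Lean on these libraries where they do the work, as an engineer would, in place of code of your own. Each camera call takes 0.05 s, during which the arm holds its last target. There are 200 camera calls.

### The job

Load the parts shuttle and dock it: first pull its brake lever up to the third notch, where it stands upright, let go of it, and leave the brake set until every brass lock body lying on the bench is in the shuttle's tray, each lying flat in a compartment of its own. When all are loaded, press the red button on the lever's end to let the lever all the way back down, roll the shuttle fully home into the green dock fork, and push the yellow-headed pin down through fork and tongue until its head is fully seated. The blue pin box left on the track is in the shuttle's way: clear it off and stand it upright on the teal mat, and leave everything else on the bench alone.

Things in the scene. Friction and masses are not known exactly. Their poses are not given: they have to be found in the camera images.
- track: The shuttle's track, fixed: dark steel bed 150 (x) x 600 (y) x 8 mm with two aluminium rails (x = +-44 to +-56, tops 24 mm above the bench), a green dock fork at its +y end. Origin on the bench under the bed; its +y is the way the shuttle rolls to the dock, its +x points away from the robot; its yaw varies a little.
- shuttle (a joint): How far the shuttle has rolled along the track's +y, m: 0 to 0.200; 0.200 is the end stop, fully home in the dock with the tongue's hole under the fork's. Rolls with about 1.5 N when the brake is off; the brake at the third notch holds it.
- tray (a point): The dark grey tray on the shuttle, 125 (x) x 161 (y) x 13 mm, moves with the shuttle and has the track's axes. Origin: centre of its underside (about 38 mm above the bench). Floor 3 mm thick; walls and the ribs between are 3 mm thick and stand 10 mm above the floor. Four compartments, each 58 (x) x 76 (y) mm inside, centres at x = +-0.0305, y = +-0.0395.
- push_bar (a point): Middle of the shuttle's black push bar: 12 mm thick, 100 mm long along x, at the shuttle's -y end, about 75 mm above the bench, 75 mm behind (-y of) the brake lever; nothing under it but the track bed. Pinch it from above or push it.
- fork_hole (a point): Centre of the 13 mm hole in the dock fork, on the top face of its upper plate (52 mm above the bench; the plate is 44 x 50 mm). The holes of both fork plates are in line; the tongue comes between them. Lower edge of the upper plate 42 mm, tongue 30 to 38 mm, lower plate 16 to 26 mm above the bench.
- brake (a joint): Brake lever angle, rad: 0 = released, leaning 0.6 from vertical to the track's +x; grows as it is pulled towards the robot (-x). A ratchet catches it at 0.2, 0.4, 0.6 (third notch: upright, green mark on the quadrant) and 0.8; stop at 0.9. Let go, it springs back (5 N at the grip; 10 N to pull past a tooth) to the last notch passed, and no further until the button is pressed.
- lever_hinge (a point): The lever's pivot, axis along the track's y, 54 mm above the bench. The lever swings in the track's x-z plane; its axis at value q is (sin(0.6-q), 0, cos(0.6-q)) in the track's axes.
- grip_mid (a point): On the lever's axis, 140 mm from the pivot, in the black rubber grip (25 x 25 mm with rounded edges, two flats facing along the track, 95 to 165 mm from the pivot).
- lever_grip: The lever's black rubber grip; the body's origin is at the pivot and its z runs up the lever.
- button_top (a point): Top of the red domed button (18 mm across, 9 mm dome radius) on the lever's end, 180 mm from the pivot, 15 mm out of the grip; pressed along the lever. Travel 10 mm; the ratchet lets go from about 5 mm (4 to 7 N). While it is held in, the lever swings back by itself in about 2 s, so the finger must follow it; if let go, the ratchet catches at the next notch: press again.
- pin_box: Closed blue pin box with brass pins seen in its lid, 56 (x) x 62 (y) x 48 mm, 0.3 kg, standing between the rails on the track bed (8 mm above the bench) between the shuttle's tongue and the fork. Origin: centre of its underside.
- mat: Teal rubber mat fixed on the bench, 100 (x) x 150 (y) x 3 mm. Origin: centre of its underside.
- dock_pin: Headed steel pin, 80 g: shank 10 mm thick, 38 mm long, tapered tip; flange 26 mm across, 5 mm thick; yellow knob 20 mm across up to 31 mm above the flange's underside. Origin: centre of the flange's underside, which seats on the fork's upper plate; z up. Starts upright in a hole of its rest, a fixed black 50 mm cube, flange on the cube's top.
- lock1: Brass lock body, 0.2 kg, lying on the bench: barrel 26 mm thick and 62 mm long along its x, with a square collar 30 x 30 mm and 22 mm long in the middle, on whose flats it lies. Origin: its centre, 15 mm above what it lies on. May be absent; up to four.
- lock2: Another brass lock body like lock1; may be absent.
- lock3: Another brass lock body like lock1; may be absent.
- lock4: Another brass lock body like lock1; may be absent.
- bin_right: Bystander, leave alone: a blue stock bin with brass pins, 150 x 100 x 75 mm, on the right.
- bin_left: Bystander, leave alone: a blue stock bin with dark steel pins, 150 x 100 x 75 mm, on the left.
- oil_bottle: Bystander, leave alone: an amber oil bottle, 36 mm across, 110 mm tall, red cap, between the lock bodies and the teal mat.
- screwdriver: Bystander, leave alone: an orange-handled screwdriver, 170 mm long, lying front right.
- sleeve: Bystander, leave alone: a steel sleeve standing on end, 30 mm across, 30 mm tall, in front of the lock bodies.
- brass_cap: Bystander, leave alone: a brass cap, 32 mm across, 22 mm tall, in front of the lock bodies.

How it is judged:
On the way, in this order (a step that is already met when the one before it is completed fails the run):
1. the brake lever rests in its third notch, let go (value of joint brake between 0.55 and 0.69 rad and contact force between the fingers and lever_grip below 0.3 N), for 0.3 s.
2. with the brake still set, every lock body present lies in a compartment of the tray (value of joint brake above 0.55 rad and x of lock1 in the frame of tray between -0.054 and 0.054 m and y of lock1 in the frame of tray between -0.066 and 0.066 m and z of lock1 in the frame of tray between 0.013 and 0.0225 m and linear speed of each of lock1, lock2, lock3, lock4 below 0.02 m/s and x of lock2 in the frame of tray between -0.054 and 0.054 m and y of lock2 in the frame of tray between -0.066 and 0.066 m and z of lock2 in the frame of tray between 0.013 and 0.0225 m and x of lock3 in the frame of tray between -0.054 and 0.054 m and y of lock3 in the frame of tray between -0.066 and 0.066 m and z of lock3 in the frame of tray between 0.013 and 0.0225 m and x of lock4 in the frame of tray between -0.054 and 0.054 m and y of lock4 in the frame of tray between -0.066 and 0.066 m and z of lock4 in the frame of tray between 0.013 and 0.0225 m), for 0.3 s.
3. the brake is released: the lever is all the way back (value of joint brake below 0.06 rad), for 0.2 s.
4. the shuttle is fully home in the dock (value of joint shuttle above 0.195 m), for 0.2 s.
5. the pin is seated through fork and tongue (horizontal distance between dock_pin and fork_hole below 0.005 m and z of dock_pin in the frame of fork_hole between -0.002 and 0.0025 m and angle between dock_pin's own z axis and vertical below 0.08 rad), for 0.2 s.
At the end, for the whole second after the job is handed in: Shuttle within 5 mm of its end stop, lever within 0.06 rad of released, pin upright, its flange within 2.5 mm of the fork plate; every lock body flat on the tray floor, one per compartment; pin box upright on the mat (centre within 40 mm x, 60 mm y of the mat's); all at rest (all of step 5 and value of joint shuttle above 0.195 m and value of joint brake below 0.06 rad and x of pin_box in the frame of mat between -0.04 and 0.04 m and y of pin_box in the frame of mat between -0.06 and 0.06 m and z of pin_box in the frame of mat between -0.001 and 0.008 m and angle between pin_box's own z axis and vertical below 0.1 rad and linear speed of each of pin_box, dock_pin, lock1, lock2, lock3, lock4 below 0.02 m/s and x of lock1 in the frame of tray between -0.054 and 0.054 m and y of lock1 in the frame of tray between -0.066 and 0.066 m and z of lock1 in the frame of tray between 0.013 and 0.0225 m and x of lock2 in the frame of tray between -0.054 and 0.054 m and y of lock2 in the frame of tray between -0.066 and 0.066 m and z of lock2 in the frame of tray between 0.013 and 0.0225 m and x of lock3 in the frame of tray between -0.054 and 0.054 m and y of lock3 in the frame of tray between -0.066 and 0.066 m and z of lock3 in the frame of tray between 0.013 and 0.0225 m and x of lock4 in the frame of tray between -0.054 and 0.054 m and y of lock4 in the frame of tray between -0.066 and 0.066 m and z of lock4 in the frame of tray between 0.013 and 0.0225 m); the robot touches nothing.
It fails at once if a bystander (stock bin, oil bottle, screwdriver, sleeve, brass cap) is moved more than 40 mm (distance of any of bin_right, bin_left, oil_bottle, screwdriver, sleeve, brass_cap from where it was at the start of the episode above 0.04 m).
Of lock1, lock2, lock3, lock4 only 2 to 4 are there at a start; the rules pass over those that are not, and their reading is None.
At some moment in a run one of lock1, lock2, lock3, lock4 may be knocked a few centimetres aside while the robot is not near it.
It also fails if it takes over 210 s, if anything falls off the work surface, if the arm or the gripper's body presses on something with over 40 N, if the wrist force passes 120 N, or if a joint passes its speed limit or range.

## Working session

There is one attempt and no reset: what is moved stays moved. The work goes in short steps, Python scripts to look and compute and a tool call to move; the robot and the scene stay as the last step left them, time stands still between calls to the robot, and variables do not carry over. Pictures are saved under pics/ and viewed, at most 14 in all, crops included, and the job is handed in when it is done.

Besides the shell and the picture viewer there is one more tool, called after "Emit:" by a JSON object that holds its "method" and its "body", one argument or row to a line. servo_tool: Moves the arm, as the interface text tells. Its arguments: {"type":"object","properties":{"commands":{"type":"array","items":{"type":"number"}}},"required":["commands"]}

```bash
mkdir -p pics
python3 - <<'E'
from bench import robot, snapshot, spotter
import cv2, numpy as np
o=robot.get_obs(); print({k:np.round(v,3) if not isinstance(v,str) else v for k,v in o.items()}, robot.tips_ahead)
for n in ("top","side"):
    s=snapshot(n); cv2.imwrite(f"pics/{n}0.png",s["img"]); print(n,s["camera_matrix"],np.round(s["extrinsics"],4))
E
```

```text
{'time': np.float64(0.0), 'joint_positions': array([-1.25 ,  0.088,  1.372, -0.   ,  1.684, -0.103]), 'qvel': array([-0.,  0.,  0.,  0.,  0.,  0.]), 'joint_torque': array([ 2.0000e-03, -3.4017e+01, -3.0243e+01,  7.2000e-02,  3.3000e-02,
       -0.0000e+00]), 'tool_pos': array([ 0.226, -0.501,  0.215]), 'ee_rot': array([-3.139, -0.   ,  0.424]), 'wrist_force': array([0.439, 0.493, 0.005]), 'wrist_torque': array([ 0.   ,  0.016, -0.017]), 'finger_force': np.float64(0.0), 'width': np.float64(0.094)} 0.011
top [[374.45261242   0.         317.84837584]
 [  0.         374.45261242 195.22093645]
 [  0.           0.           1.        ]] [[-0.0197 -0.9976  0.0668  0.4024]
 [-0.9997  0.0207  0.0149 -0.0055]
 [-0.0162 -0.0665 -0.9977  1.2826]
 [ 0.      0.      0.      1.    ]]
side [[420.07322587   0.         314.5360046 ]
 [  0.         420.07322587 204.00591222]
 [  0.           0.           1.        ]] [[-0.9514 -0.1771  0.2519  0.2024]
 [-0.3071  0.4881 -0.8169  1.0114]
 [ 0.0217 -0.8546 -0.5188  0.7817]
 [ 0.      0.      0.      1.    ]]
```

View pics/top0.png

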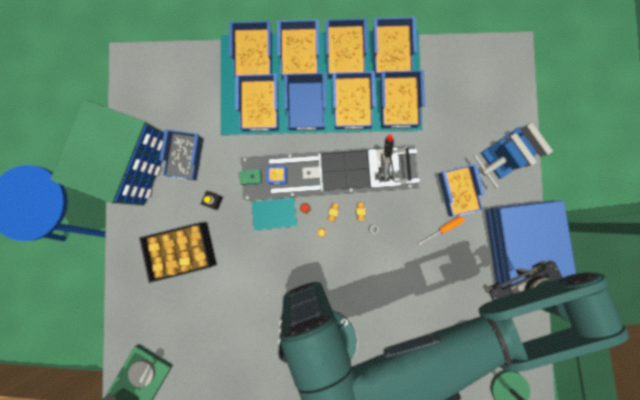

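View pics/side0.png

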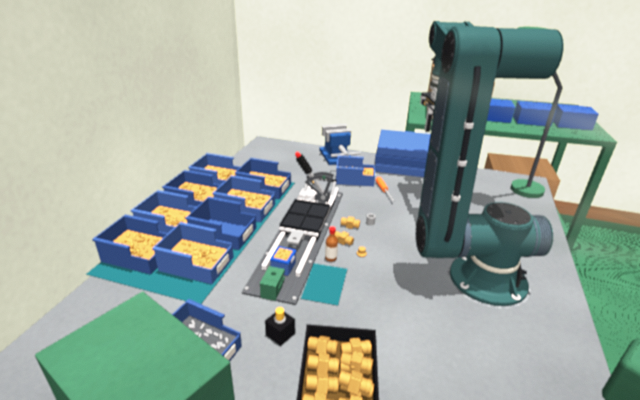

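Top view: the shuttle is at right (tray ~(345,170), lever tip (389,140)) and the fork at (250,177). The pin box is at (277,174), two locks at (334,211) and (361,211), the bottle at (305,208), the mat at (273,214) and the pin rest at (211,199). The side view agrees.

```bash
cat > h.py <<'E'
from bench import robot, snapshot, spotter
import cv2, numpy as np
from scipy.spatial.transform import Rotation as R
def obs(): return robot.get_obs()
def T_tool(o):
    T=np.eye(4); T[:3,:3]=R.from_euler('xyz',o["ee_rot"]).as_matrix(); T[:3,3]=o["tool_pos"]; return T
def shot(n):
    o=obs(); s=snapshot(n)
    s["T"]=T_tool(o)@s["hand_eye"] if n=="wrist" else s["extrinsics"]; return s
def ray(s,uv):
    d=s["T"][:3,:3]@np.linalg.solve(s["camera_matrix"],[uv[0],uv[1],1.]); return s["T"][:3,3],d/np.linalg.norm(d)
def onz(s,uv,z):
    c,d=ray(s,uv); return c+d*(z-c[2])/d[2]
def tri(obsv):
    A=np.zeros((3,3));b=np.zeros(3);L=[ray(s,uv) for s,uv in obsv]
    for c,d in L: P=np.eye(3)-np.outer(d,d);A+=P;b+=P@c
    x=np.linalg.solve(A,b); return x,[np.linalg.norm(np.cross(x-c,d)) for c,d in L]
def proj(s,p):
    q=np.linalg.inv(s["T"])@np.append(p,1); u=s["camera_matrix"]@q[:3]; return u[:2]/u[2]
def cen(r):
    v,u=np.nonzero(r["region"]); return np.array([u.mean(),v.mean()])
def quad(r): return cv2.boxPoints(cv2.minAreaRect(np.argwhere(r["region"])[:,::-1].astype(np.float32)))
def trace(n,s,c=0.3): return [r for r in spotter.trace(n,s) if r["conf"]>c]
def plan(o,p,rpy):
    "shift & rotvec(deg) in tool axes from measured pose to target"
    Rm=R.from_euler('xyz',o["ee_rot"]); Rt=R.from_euler('xyz',rpy)
    return np.round(Rm.inv().apply(np.array(p)-o["tool_pos"]),4), np.round((Rm.inv()*Rt).as_rotvec(degrees=True),2)
E
python3 - <<'E'
from h import *
S={n:shot(n) for n in("top","side")}
for nm,z in [("lock1",.015),("pin_box",.056),("mat",.003),("dock_pin",.07),("tray",.048),("lever_grip",.2),("push_bar",.075),("track",.01),("oil_bottle",.06),("sleeve",.03),("brass_cap",.02),("button_top",.2),("bin_right",.05),("screwdriver",.01)]:
    for n,s in S.items():
        for r in trace(nm,s):
            print(nm,n,round(r["conf"],2),np.round(r["box"]),np.round(cen(r),1),np.round(onz(s,cen(r),z),3), np.round([onz(s,q,z)[:2] for q in quad(r)],3).tolist() if nm in("tray","track","mat","lock1","pin_box") and n=="top" else "")
E
```

```text
lock1 top 0.58 [356. 202.   8.  20.] [359.9 210.9] [ 0.431 -0.128  0.015] [[0.462, -0.115], [0.461, -0.142], [0.4, -0.14], [0.401, -0.114]]
lock1 top 0.57 [326. 202.  12.  21.] [332.6 213. ] [ 0.426 -0.035  0.015] [[0.401, -0.011], [0.463, -0.033], [0.452, -0.062], [0.391, -0.04]]
lock1 side 0.65 [274. 308.  12.  17.] [279.4 315.8] [0.494 0.334 0.015] 
lock1 side 0.55 [337. 233.  17.  14.] [344.3 238.4] [ 0.424 -0.031  0.015] 
lock1 side 0.51 [172. 299.  68.  60.] [209.8 328.1] [0.634 0.423 0.015] 
lock1 side 0.47 [343. 219.  19.  12.] [350.3 222.7] [ 0.428 -0.123  0.015] 
pin_box top 0.55 [325. 205.  14.  15.] [332.8 212.1] [ 0.428 -0.035  0.056] [[0.406, -0.011], [0.461, -0.031], [0.451, -0.059], [0.396, -0.039]]
pin_box top 0.54 [269. 168.  19.  17.] [276.6 174.4] [0.556 0.148 0.056] [[0.585, 0.179], [0.583, 0.113], [0.527, 0.114], [0.528, 0.18]]
pin_box side 0.62 [270. 244.  26.  33.] [283.5 259.4] [0.545 0.175 0.056] 
pin_box side 0.6 [276. 154.  59.  88.] [308.5 205.3] [ 0.571 -0.117  0.056] 
mat top 0.97 [251. 198.  44.  30.] [273.3 213.9] [0.427 0.167 0.003] [[0.471, 0.248], 
[... 1642 characters left out ...]
0.59 [353. 203.  11.  18.] [359.4 210.9] [ 0.427 -0.108  0.2  ] 
button_top top 0.54 [389. 137.   4.   3.] [389.  137.7] [ 0.639 -0.2    0.2  ] 
button_top side 0.66 [340. 218.  21.  10.] [349.6 222.6] [0.375 0.151 0.2  ] 
bin_right top 0.68 [382. 137.  11.  21.] [388.1 148.3] [ 0.636 -0.223  0.05 ] 
bin_right top 0.62 [439. 165.  44.  55.] [461.2 189.9] [ 0.493 -0.458  0.05 ] 
bin_right side 0.97 [336. 156.  38.  32.] [354.2 171.7] [ 0.487 -0.422  0.05 ] 
screwdriver top 0.66 [418. 217.  48.  27.] [447.1 226.7] [ 0.372 -0.42   0.01 ] 
screwdriver top 0.39 [315. 230.   8.   3.] [321.1 232.1] [0.363 0.005 0.01 ] 
screwdriver side 0.61 [378. 177.  13.  24.] [382.3 185.9] [ 0.373 -0.42   0.01 ]
```

Emit:
{"method": "servo_tool", "body": {
  "commands": [0.396,-0.261,-0.115,0,0,19.7,0.094,0.396,-0.261,-0.115,0,0,19.7,0.094,0.396,-0.261,-0.115,0,0,19.7,0.094,0.396,-0.261,-0.115,0,0,19.7,0.094,0.396,-0.261,-0.115,0,0,19.7,0.094,0.396,-0.261,-0.115,0,0,19.7,0.094,0.396,-0.261,-0.115,0,0,19.7,0.094,0.396,-0.261,-0.115,0,0,19.7,0.094,0.396,-0.261,-0.115,0,0,19.7,0.094,0.396,-0.261,-0.115,0,0,19.7,0.094]
}}

```text
time: 2.85
tool_pos: [0.4795, -0.101, 0.3312]
ee_rot: [3.141, 0.001, 0.08]
wrist_force: [-0.4, -0.6, -0.1]
width: 0.0937
finger_force: 0.0
```

Run:
```python
from h import *
o=obs();print(o["time"],o["tool_pos"],o["ee_rot"])
s=shot("wrist"); cv2.imwrite("pics/w1.png",s["img"]); print(s["camera_matrix"][0,0],np.round(s["hand_eye"],3))
for nm in ["lock1","lever_grip","push_bar","tray","button_top","track"]:
    for r in trace(nm,s): print(nm,round(r["conf"],2),r["box"],np.round(cen(r)))
```

```text
2.85 [ 0.47949759 -0.10095519  0.33115867] [3.14110852e+00 8.60730527e-04 7.99907035e-02]
332.32418317506165 [[-0.002 -0.967 -0.256  0.075]
 [ 1.    -0.001 -0.     0.   ]
 [ 0.    -0.256  0.967 -0.168]
 [ 0.     0.     0.     1.   ]]
lock1 0.84 [319.6, 178.5, 21.6, 43.7] [331. 200.]
lock1 0.61 [256.4, 176.4, 27.1, 41.6] [269. 196.]
lever_grip 0.79 [411.8, 14.4, 52.8, 71.2] [436.  52.]
lever_grip 0.75 [396.7, 5.9, 69.3, 122.3] [436.  52.]
push_bar 0.66 [195.8, 2.7, 282.6, 152.7] [346.  94.]
tray 0.75 [197.2, 2.0, 282.3, 155.5] [346.  94.]
button_top 0.62 [439.3, 1.6, 27.1, 27.1] [453.  16.]
track 0.9 [24.6, 1.0, 464.2, 159.1] [274.  95.]
track 0.69 [194.0, 3.8, 282.9, 151.9] [346.  94.]
track 0.44 [320.7, 179.1, 20.5, 44.5] [331. 200.]
```

View pics/w1.png

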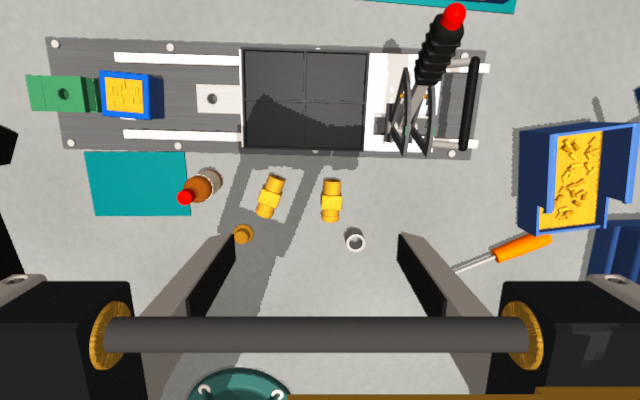

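The wrist view shows it all. Fork hole (63,94), tongue hole (212,99), tray corners ~(243,50),(367,53),(363,150),(243,150), push bar (474,60)-(464,147), button (453,16), and two locks at (270,197) and (331,200).

Run:
```python
from h import *
s=shot("wrist"); g=s["img"]
P=lambda n,uv,z: print(n,np.round(onz(s,uv,z),4))
for n,uv,z in [("fork",(63,94),.052),("tongue",(212,99),.038),("tr1",(243,50),.051),("tr2",(367,53),.051),("tr3",(363,150),.051),("tr4",(243,150),.051),("bar1",(474,60),.075),("bar2",(464,147),.075),("button",(454,10),.2),("bed1",(48,38),.008),("bed2",(66,150),.008),("rail",(115,53),.024),("rail",(240,60),.024),("rail2",(125,135),.024),("rail2",(240,141),.024)]: P(n,uv,z)
for r in trace("lock1",s): print("lock",np.round([onz(s,q,.015)[:2] for q in quad(r)],4).tolist(),np.round(onz(s,cen(r),.015),4))
for nm,z in(("mat",.003),("pin_box",.056)):
  for r in trace(nm,s,.5): print(nm,r["conf"],r["box"],np.round([onz(s,q,z)[:2] for q in quad(r)],4).tolist())
cv2.imwrite("pics/w1a.png",cv2.resize(g[30:165,20:260],None,fx=3.3,fy=3.3,interpolation=cv2.INTER_CUBIC))
cv2.imwrite("pics/w1b.png",cv2.resize(g[0:165,235:495],None,fx=3,fy=3,interpolation=cv2.INTER_CUBIC))
```

```text
fork [0.5537 0.2293 0.052 ]
tongue [0.5625 0.0429 0.038 ]
tr1 [6.237e-01 3.000e-04 5.100e-02]
tr2 [ 0.6321 -0.154   0.051 ]
tr3 [ 0.5121 -0.1626  0.051 ]
tr4 [ 0.4998 -0.0022  0.051 ]
bar1 [ 0.63   -0.2785  0.075 ]
bar2 [ 0.5279 -0.2862  0.075 ]
button [ 0.6436 -0.2011  0.2   ]
bed1 [0.6252 0.273  0.008 ]
bed2 [0.4747 0.2661 0.008 ]
rail [0.6113 0.1749 0.024 ]
rail [0.6153 0.0098 0.024 ]
rail2 [0.5048 0.1692 0.024 ]
rail2 [0.5089 0.0079 0.024 ]
lock [[0.3967, -0.1156], [0.4627, -0.1131], [0.4636, -0.1403], [0.3975, -0.1439]] [ 0.4309 -0.1279  0.015 ]
lock [[0.402, -0.0086], [0.4659, -0.0306], [0.4564, -0.0601], [0.3917, -0.0389]] [ 0.4295 -0.0347  0.015 ]
mat 0.61 [83.6, 153.0, 110.4, 62.0] [[0.4729, 0.2434], [0.485, 0.0863], [0.3866, 0.0883], [0.374, 0.2534]]
pin_box 0.58 [98.5, 70.5, 67.4, 47.2] [[0.5289, 0.1874], [0.5861, 0.1781], [0.5869, 0.0944], [0.5295, 0.1008]]
```

View pics/w1b.png

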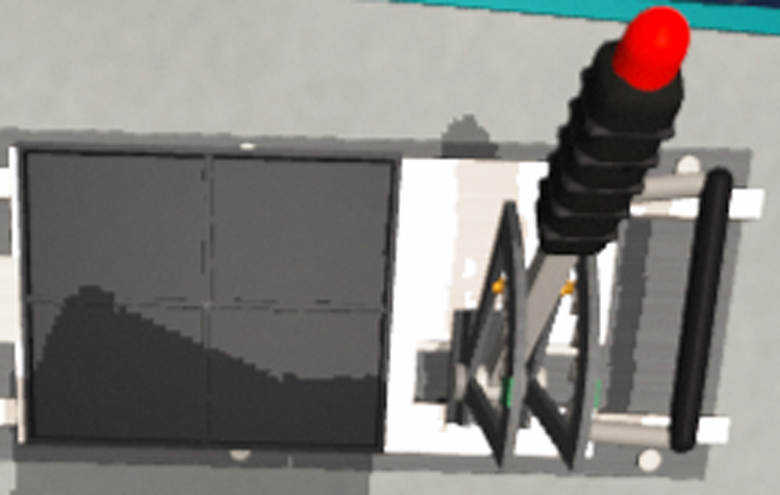

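Run:
```python
from h import *
O=[];
def red(s,box):
    h=cv2.cvtColor(s["img"],cv2.COLOR_BGR2HSV); m=((h[...,0]<6)|(h[...,0]>174))&(h[...,1]>180)&(h[...,2]>110)
    k=np.zeros_like(m); l,t,w,hh=box; k[t:t+hh,l:l+w]=1; v,u=np.nonzero(m&k); return np.array([u.mean(),v.mean()]),len(u),(u.min(),u.max(),v.min(),v.max())
W=shot("wrist");Tp=shot("top");Sd=shot("side")
for s,b in((W,(430,0,50,40)),(Tp,(375,120,30,40)),(Sd,(285,140,40,40))):
    c,n,e=red(s,b); print(c,n,e); O.append((s,c))
print(tri(O)); print(tri(O[1:])); print(tri(O[::2]))
# pin & bottle etc
for nm in("dock_pin","pin_box","oil_bottle"):
    a=[(s,trace(nm,s)) for s in(W,Tp,Sd)]
    for s,r in a:
        for q in r: print(nm,round(q["conf"],2),np.round(q["box"]),np.round(onz(s,cen(q),.06),3))
yaw=.048; X=np.array([np.cos(yaw),np.sin(yaw)]);Y=np.array([-np.sin(yaw),np.cos(yaw)])
for q in(0,.2,.4,.6):
    p=np.array([.5754,-.2075])+X*.18*np.sin(.6-q); z=.054+.175*np.cos(.6-q)
    print(q,[np.round(proj(s,[*p,z])) for s in (W,Tp,Sd)])
```

```text
[452.82778865  16.80821918] 511 (np.int64(440), np.int64(464), np.int64(3), np.int64(30))
[389.38095238 138.04761905] 21 (np.int64(387), np.int64(391), np.int64(136), np.int64(140))
[297.78571429 154.92857143] 14 (np.int64(296), np.int64(300), np.int64(153), np.int64(157))
(array([ 0.6406911 , -0.2035325 ,  0.18991729]), [np.float64(0.0012639892921640578), np.float64(0.0007562443688666599), np.float64(0.0005631480206205102)])
(array([ 0.64000432, -0.20317423,  0.18991792]), [np.float64(1.2921617047516453e-05), np.float64(1.2921617047357512e-05)])
(array([ 0.64127496, -0.20424264,  0.18944301]), [np.float64(0.0008367955544515356), np.float64(0.0008367955544513504)])
dock_pin 0.54 [204. 195.  12.  10.] [0.477 0.373 0.06 ]
dock_pin 0.72 [277. 306.   9.  19.] [0.477 0.372 0.06 ]
pin_box 0.9 [99. 70. 66. 49.] [0.559 0.139 0.06 ]
pin_box 0.67 [321. 179.  20.  44.] [ 0.443 -0.125  0.06 ]
pin_box 0.59 [251. 198.  48.  31.] [0.426 0.161 0.06 ]
pin_box 0.53 [266. 168.  19.  15.] [0.555 0.147 0.06 ]
pin_box 0.91 [270. 246.  24.  29.] [0.541 0.181 0.06 ]
oil_bottle 0.63 [177. 168.  42.  35.] [0.447 0.054 0.06 ]
oil_bottle 0.48 [300. 203.   9.   8.] [0.443 0.056 0.06 ]
oil_bottle 0.31 [386. 141.   6.  10.] [ 0.648 -0.224  0.06 ]
oil_bottle 0.88 [325. 224.  14.  36.] [0.438 0.077 0.06 ]
oil_bottle 0.66 [344. 217.  17.  12.] [ 0.415 -0.057  0.06 ]
oil_bottle 0.53 [237. 151. 104. 153.] [0.54  0.081 0.06 ]
0 [array([464., -35.]), array([389., 125.]), array([287., 151.])]
0.2 [array([467.,   3.]), array([391., 134.]), array([296., 148.])]
0.4 [array([466.,  49.]), array([393., 145.]), array([306., 146.])]
0.6 [array([462.,  98.]), array([394., 158.]), array([317., 146.])]
```

Run:
```python
from h import *
W=shot("wrist");Tp=shot("top");Sd=shot("side")
for s in (W,Tp,Sd):
    for r in trace("lever_grip",s): print(r["conf"],r["box"],cen(r),onz(s,cen(r),.161))
for uv,z in [((436,52),.161),((393,123),.054),((405,122),.054)]: print(onz(W,uv,z))
o=obs()
p=[.625,-.205,.24]; print(plan(o,p,[np.pi,0,.048]))
```

```text
0.87 [414.5, 14.5, 46.5, 72.1] [435.77277433  53.20134576] [ 0.61848899 -0.20332201  0.161     ]
0.43 [381.3, 138.9, 8.8, 11.7] [388.07142857 143.94642857] [ 0.62833862 -0.20388308  0.161     ]
0.38 [438.0, 166.7, 48.0, 49.6] [460.84829894 190.05075293] [ 0.48414628 -0.41605528  0.161     ]
0.62 [297.9, 156.2, 14.7, 19.9] [304.04651163 164.77906977] [ 0.61492715 -0.19568504  0.161     ]
[ 0.61954121 -0.20335674  0.161     ]
[ 0.55087713 -0.19630521  0.054     ]
[ 0.55336394 -0.21173322  0.054     ]
(array([0.1364, 0.1157, 0.0915]), array([0.  , 0.  , 1.83]))
```

Emit:
{"method": "servo_tool", "body": {
  "commands": [0.136,0.114,0.03,0,0,1.8,0.094,0.136,0.114,0.03,0,0,1.8,0.094,0.136,0.114,0.03,0,0,1.8,0.094,0.136,0.114,0.03,0,0,1.8,0.094,0.136,0.114,0.09,0,0,1.8,0.094,0.136,0.114,0.14,0,0,1.8,0.094,0.136,0.114,0.169,0,0,1.8,0.094,0.136,0.114,0.169,0,0,1.8,0.094]
}}

```text
time: 5.3
tool_pos: [0.6224, -0.202, 0.1604]
ee_rot: [-3.139, 0.005, 0.049]
wrist_force: [-0.4, 0.5, 1.2]
width: 0.0943
finger_force: 0.0
```

Run:
```python
from h import *
s=shot("wrist"); cv2.imwrite("pics/w2.png",s["img"])
```

```text
(no output)
```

View pics/w2.png

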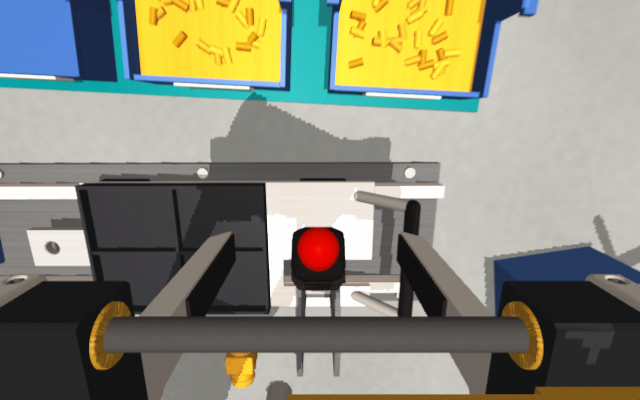

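The button is at (318,248) between the open fingers, so the grip is straddled and I can close on it.

Emit:
{"method": "servo_tool", "body": {
  "commands": [0,0,0,0,0,0,0.015,0,0,0,0,0,0,0.015,0,0,0,0,0,0,0.015,0,0,0,0,0,0,0.015,0,0,0,0,0,0,0.015,0,0,0,0,0,0,0.015]
}}

```text
time: 6.1
tool_pos: [0.6245, -0.2034, 0.1623]
ee_rot: [3.142, 0.0, 0.049]
wrist_force: [0.6, -0.1, 0.5]
width: 0.0375
finger_force: 0.0
```

Emit:
{"method": "servo_tool", "body": {
  "commands": [-0.01,0,-0.006,0,0,0,0.015,-0.021,0,-0.012,0,0,0,0.015,-0.032,0,-0.016,0,0,0,0.015,-0.043,0,-0.02,0,0,0,0.015,-0.055,0,-0.022,0,0,0,0.015,-0.066,0,-0.024,0,0,0,0.015,-0.078,0,-0.024,0,0,0,0.015,-0.088,0,-0.024,0,0,0,0.015,-0.088,0,-0.024,0,0,0,0.015]
}}

```text
time: 7.22
tool_pos: [0.5393, -0.2075, 0.1884]
ee_rot: [3.14, -0.01, 0.049]
wrist_force: [7.3, 1.1, -1.8]
width: 0.0237
finger_force: 30.0
```

Run:
```python
from h import *
s=shot("wrist");t=shot("side"); cv2.imwrite("pics/w3.png",np.hstack([cv2.resize(s["img"][100:360,220:420],None,fx=1.5,fy=1.5),cv2.resize(t["img"][120:250,260:360],(300,390),interpolation=2)]))
```

```text
(no output)
```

View pics/w3.png

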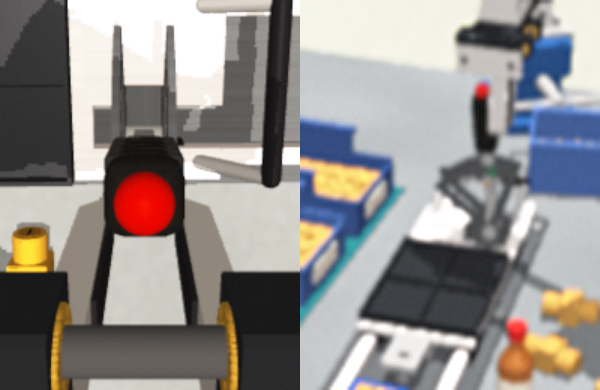

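Emit:
{"method": "servo_tool", "body": {
  "commands": [0,0,0,0,0,0,0.094,0,0,0,0,0,0,0.094,0,0,0,0,0,0,0.094,0,0,0,0,0,0,0.094,0,0,0,0,0,0,0.094,0,0,-0.05,0,0,0,0.094,0,0,-0.1,0,0,0,0.094,0,0,-0.14,0,0,0,0.094,0,0,-0.14,0,0,0,0.094]
}}

```text
time: 8.45
tool_pos: [0.5377, -0.2082, 0.3312]
ee_rot: [3.137, -0.008, 0.049]
wrist_force: [0.3, -1.5, -0.2]
width: 0.0936
finger_force: 0.0
```

```bash
cat >> h.py <<'E'
def red(s,box):
    h=cv2.cvtColor(s["img"],cv2.COLOR_BGR2HSV); m=((h[...,0]<6)|(h[...,0]>174))&(h[...,1]>180)&(h[...,2]>110)
    k=np.zeros_like(m); l,t,w,hh=box; k[t:t+hh,l:l+w]=1; v,u=np.nonzero(m&k); return np.array([u.mean(),v.mean()]),len(u)
E
python3 - <<'E'
from h import *
W=shot("wrist");S=shot("side")
a=red(W,(200,100,250,200));b=red(S,(285,120,60,70));print(a,b,tri([(W,a[0]),(S,b[0])]))
for n in("lock1",):
  for s in (W,S):
    for r in trace(n,s):print(r["conf"],r["box"],onz(s,cen(r),.015))
E
```

```text
(array([314.01680672, 155.19607843]), 357) (array([315.3125, 150.1875]), 16) (array([ 0.57949329, -0.20540672,  0.21578342]), [np.float64(7.205746810154118e-05), np.float64(7.205746810164479e-05)])
0.93 [186.6, 211.7, 26.9, 41.2] [ 0.43240839 -0.0345268   0.015     ]
0.59 [248.9, 213.8, 21.0, 39.5] [ 0.43137144 -0.1272549   0.015     ]
0.52 [341.3, 218.5, 20.2, 10.5] [ 0.42945395 -0.12195677  0.015     ]
0.45 [336.5, 231.4, 15.9, 14.9] [ 0.42538554 -0.03199873  0.015     ]
```

The lever sits at q≈0.4 (second notch). I'll regrip and pull further.

Emit:
{"method": "servo_tool", "body": {
  "commands": [0.037,0,0,0,0,0,0.094,0.037,0,0.05,0,0,0,0.094,0.037,0,0.1,0,0,0,0.094,0.037,0,0.148,0,0,0,0.06,0.037,0,0.148,0,0,0,0.015,0.037,0,0.148,0,0,0,0.015,0.037,0,0.148,0,0,0,0.015,0.037,0,0.148,0,0,0,0.015,0.037,0,0.148,0,0,0,0.015,0.037,0,0.148,0,0,0,0.015]
}}

```text
time: 9.9
tool_pos: [0.5737, -0.2059, 0.1789]
ee_rot: [3.141, -0.001, 0.049]
wrist_force: [0.3, -0.8, 0.3]
width: 0.0274
finger_force: 0.0
```

Emit:
{"method": "servo_tool", "body": {
  "commands": [-0.008,0,-0.001,0,0,0,0.015,-0.016,0,-0.002,0,0,0,0.015,-0.024,0,-0.002,0,0,0,0.015,-0.03,0,-0.002,0,0,0,0.015,-0.036,0,-0.002,0,0,0,0.015,-0.04,0,-0.002,0,0,0,0.015,-0.04,0,-0.002,0,0,0,0.015]
}}

```text
time: 10.78
tool_pos: [0.5358, -0.2077, 0.1813]
ee_rot: [3.141, -0.007, 0.049]
wrist_force: [5.2, 0.2, -1.0]
width: 0.0245
finger_force: 30.0
```

Run:
```python
from h import *
W=shot("wrist");S=shot("side")
a=red(W,(200,100,250,250));b=red(S,(285,120,60,70));print(a,b,tri([(W,a[0]),(S,b[0])]))
```

```text
(array([315.75831354, 272.91330166]), 1684) (array([nan, nan]), 0) (array([nan, nan, nan]), [np.float64(nan), np.float64(nan)])h.py:30: RuntimeWarning: Mean of empty slice.
  k=np.zeros_like(m); l,t,w,hh=box; k[t:t+hh,l:l+w]=1; v,u=np.nonzero(m&k); return np.array([u.mean(),v.mean()]),len(u)
  ret = ret.dtype.type(ret / rcount)
```

Run:
```python
from h import *
W=shot("wrist");a=red(W,(200,100,250,250));print(onz(W,a[0],.22),onz(W,a[0],.225),obs()["wrist_force"])
```

```text
[ 0.54482808 -0.20744427  0.22      ] [ 0.54732432 -0.2073224   0.225     ] [ 4.71861277 -0.06869287 -0.01557431]
```

Emit:
{"method": "servo_tool", "body": {
  "commands": [-0.004,0,0,0,0,0,0.015,-0.008,0,0,0,0,0,0.015,-0.008,0,0,0,0,0,0.015]
}}

```text
time: 11.3
tool_pos: [0.5288, -0.208, 0.1809]
ee_rot: [3.141, -0.009, 0.049]
wrist_force: [9.5, -0.3, -3.8]
width: 0.0251
finger_force: 30.0
```

Run:
```python
from h import *
W=shot("wrist");a=red(W,(200,100,250,280));print(a,onz(W,a[0],.222),obs()["wrist_force"])
```

```text
(array([315.7542622 , 272.01704879]), 1701) [ 0.53933165 -0.20771712  0.222     ] [ 8.43736751  0.01861829 -2.32994283]
```

Emit:
{"method": "servo_tool", "body": {
  "commands": [0,0,0,0,0,0,0.094,0,0,0,0,0,0,0.094,0,0,0,0,0,0,0.094,0,0,0,0,0,0,0.094,0,0,0,0,0,0,0.094,0,0,-0.05,0,0,0,0.094,0,0,-0.1,0,0,0,0.094,0,0,-0.14,0,0,0,0.094,0,0,-0.14,0,0,0,0.094]
}}

```text
time: 12.48
tool_pos: [0.5268, -0.2088, 0.3252]
ee_rot: [3.137, -0.008, 0.049]
wrist_force: [-0.4, 0.1, -0.2]
width: 0.0941
finger_force: 0.0
```

Run:
```python
from h import *
W=shot("wrist");S=shot("side")
a=red(W,(200,80,250,220));b=red(S,(285,120,60,70));print(a,b,tri([(W,a[0]),(S,b[0])]))
for r in trace("lock1",W):
    print(r["conf"],np.round([onz(W,q,.015)[:2] for q in quad(r)],4).tolist(),np.round(onz(W,cen(r),.015),4))
```

```text
(array([314.18666667, 183.57066667]), 375) (array([325.39130435, 149.7826087 ]), 23) (array([ 0.54599331, -0.20728655,  0.22164664]), [np.float64(0.00027228209950087536), np.float64(0.0002722820995009663)])
0.74 [[0.3992, -0.0074], [0.4674, -0.0267], [0.46, -0.061], [0.3912, -0.0427]] [ 0.4301 -0.0348  0.015 ]
0.55 [[0.4633, -0.109], [0.4648, -0.1418], [0.3975, -0.1426], [0.396, -0.1087]] [ 0.4308 -0.1262  0.015 ]
```

Step 1 is done: the lever is upright at the third notch. Next I measure the bottle clearance and refine the tray and locks from a lower view.

Run:
```python
from h import *
o=obs(); print(o["joint_positions"])
W=shot("wrist");S=shot("side")
a=red(W,(60,150,140,200));b=red(S,(320,220,25,20));print(a,b,tri([(W,a[0]),(S,b[0])]))
for p in ([.41,-.08,.22],): print(plan(o,p,[np.pi,0,.048]))
```

```text
[-4.77391619e-01  1.26713939e-01  1.12673254e+00 -8.01986167e-05
  1.89094702e+00  1.04480863e+00]
(array([ 97.9453125 , 234.30078125]), 256) (array([331.92, 230.44]), 25) (array([0.44263116, 0.05842175, 0.09970074]), [np.float64(7.680350677172237e-05), np.float64(7.680350677179119e-05)])
(array([-0.1086, -0.1333,  0.0991]), array([-0.08,  0.14,  0.03]))
```

Emit:
{"method": "servo_tool", "body": {
  "commands": [-0.09,-0.13,0,0,0,0,0.094,-0.09,-0.13,0,0,0,0,0.094,-0.09,-0.13,0.07,0,0,0,0.094,-0.09,-0.13,0.07,0,0,0,0.094,-0.09,-0.13,0.07,0,0,0,0.094]
}}

```text
time: 13.35
tool_pos: [0.4295, -0.0829, 0.25]
ee_rot: [-3.141, 0.001, 0.049]
wrist_force: [-0.2, 0.0, 1.3]
width: 0.0942
finger_force: 0.0
```

Run:
```python
from h import *
o=obs();print(o["tool_pos"],o["ee_rot"])
W=shot("wrist");cv2.imwrite("pics/w4.png",W["img"])
for r in trace("lock1",W):
    for z in (.015,.028): print(r["conf"],r["box"],np.round([onz(W,q,z)[:2] for q in quad(r)],4).tolist(),np.round(onz(W,cen(r),z),4))
```

```text
[ 0.42949972 -0.08294543  0.24996775] [-3.14149205e+00  1.39545227e-03  4.86166464e-02]
0.97 [338.9, 152.4, 27.6, 49.0] [[0.4621, -0.1096], [0.4636, -0.1421], [0.3988, -0.1477], [0.3972, -0.1138]] [ 0.4308 -0.1277  0.015 ]
0.97 [338.9, 152.4, 27.6, 49.0] [[0.4634, -0.1086], [0.4649, -0.1401], [0.4022, -0.1455], [0.4007, -0.1127]] [ 0.4332 -0.1262  0.028 ]
0.68 [260.7, 148.2, 36.4, 51.5] [[0.402, -0.009], [0.4653, -0.0292], [0.4564, -0.0608], [0.3923, -0.0418]] [ 0.4298 -0.0356  0.015 ]
0.68 [260.7, 148.2, 36.4, 51.5] [[0.4053, -0.0113], [0.4666, -0.0308], [0.458, -0.0614], [0.3959, -0.043]] [ 0.4322 -0.037   0.028 ]
0.4 [477.4, 25.0, 85.3, 55.2] [[0.5949, -0.2436], [0.6139, -0.3386], [0.5638, -0.3597], [0.5436, -0.2615]] [ 0.5764 -0.2972  0.015 ]
0.4 [477.4, 25.0, 85.3, 55.2] [[0.592, -0.2383], [0.6103, -0.3303], [0.5619, -0.3507], [0.5423, -0.2556]] [ 0.5741 -0.2902  0.028 ]
```

View pics/w4.png

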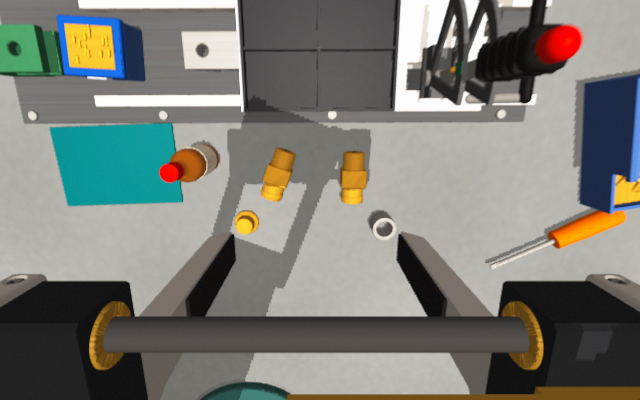

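Rib crossing is at (318,49), tray's near corners at (241,111) and (395,110), locks at (278,174) and (353,176), and the tongue hole at (202,50).

Emit:
{"method": "servo_tool", "body": {
  "commands": [0,0.044,0.06,0,0,0,0.07,0,0.044,0.12,0,0,0,0.07,0,0.044,0.17,0,0,0,0.07,0,0.044,0.21,0,0,0,0.07,0,0.044,0.229,0,0,0,0.07,0,0.044,0.229,0,0,0,0.02,0,0.044,0.229,0,0,0,0.02,0,0.044,0.229,0,0,0,0.02,0,0.044,0.229,0,0,0,0.02,0,0.044,0.229,0,0,0,0.02]
}}

```text
time: 14.7
tool_pos: [0.4323, -0.1271, 0.0225]
ee_rot: [3.14, -0.002, 0.049]
wrist_force: [0.0, -0.2, 3.1]
width: 0.0298
finger_force: 30.0
```

Run:
```python
from h import *
W=cv2.imread("pics/w4.png")
# reconstruct w4 camera
s=shot("wrist"); o={"tool_pos":np.array([0.42949972,-0.08294543,0.24996775]),"ee_rot":np.array([-3.14149205,1.39545e-3,4.86166e-2])}
s["T"]=T_tool(o)@s["hand_eye"]
for n,uv,z in [("rib",(318,49),.051),("nl",(241,111),.051),("nr",(395,110),.051),("ton",(202,50),.038),("fork",(13,48),.052),("rib far edge",(318,3),.051)]: print(n,np.round(onz(s,uv,z),4))
print(obs()["width"],obs()["finger_force"])
```

```text
rib [ 0.5679 -0.0789  0.051 ]
nl [5.033e-01 1.000e-04 5.100e-02]
nr [ 0.512  -0.1637  0.051 ]
ton [0.5635 0.0434 0.038 ]
fork [0.5542 0.2304 0.052 ]
rib far edge [ 0.6097 -0.0768  0.051 ]
0.029628154184753213 29.994080364704132
```

Emit:
{"method": "servo_tool", "body": {
  "commands": [0,0,-0.04,0,0,-5,0.02,0,0,-0.09,0,0,-15,0.02,0,0,-0.12,0,0,-25,0.02,0,0,-0.12,0,0,-35,0.02,0,0,-0.12,0,0,-45,0.02,0,0,-0.12,0,0,-55,0.02,0,0,-0.12,0,0,-65,0.02,0,0,-0.12,0,0,-75,0.02,0,0,-0.12,0,0,-85,0.02,0,0,-0.12,0,0,-90,0.02]
}}

```text
time: 16.0
tool_pos: [0.4309, -0.1262, 0.1406]
ee_rot: [-3.14, -0.001, 1.623]
wrist_force: [0.2, -0.3, -1.1]
width: 0.0295
finger_force: 30.0
```

Run:
```python
from h import *
o=obs();print(o["width"],o["joint_positions"]);print(plan(o,[.5393,-.120,.15],[np.pi,0,1.621]))
```

```text
0.029457429252815442 [-4.11480468e-01 -1.11165442e-01  1.71788424e+00  1.54814402e-04
  1.53679356e+00 -4.63546756e-01]
(array([ 0.0006,  0.1086, -0.0096]), array([-0.09, -0.06,  0.11]))
```

Emit:
{"method": "servo_tool", "body": {
  "commands": [0.001,0.055,0,0,0,0,0.02,0.001,0.108,0,0,0,0,0.02,0.001,0.108,0,0,0,0,0.02,0.001,0.108,0.04,0,0,0,0.02,0.001,0.108,0.06,0,0,0,0.02,0.001,0.108,0.07,0,0,0,0.02,0.001,0.108,0.076,0,0,0,0.02,0.001,0.108,0.076,0,0,0,0.02]
}}

```text
time: 17.0
tool_pos: [0.5393, -0.1205, 0.0659]
ee_rot: [3.141, 0.0, 1.619]
wrist_force: [-0.4, -0.5, -2.3]
width: 0.0297
finger_force: 30.0
```

Run:
```python
from h import *
s=shot("side"); cv2.imwrite("pics/s5.png",cv2.resize(s["img"][180:290,250:380],None,fx=4,fy=4,interpolation=2))
s=shot("wrist"); cv2.imwrite("pics/w5.png",s["img"])
```

```text
(no output)
```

View pics/w5.png

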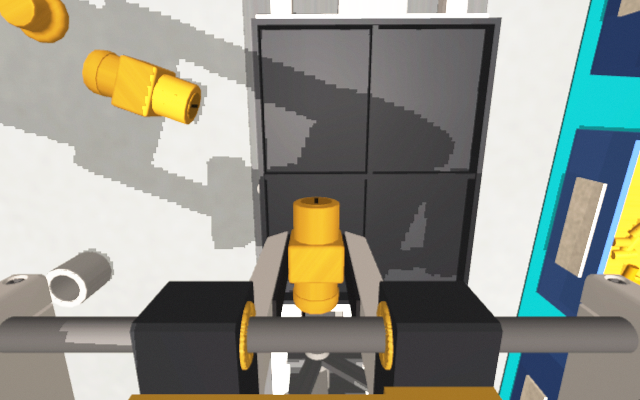

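The lock is over the near-right compartment: barrel ~(316,255), with ribs at x=370 and y=174. Releasing it.

Emit:
{"method": "servo_tool", "body": {
  "commands": [0,0,0,0,0,0,0.06,0,0,0,0,0,0,0.06,0,0,0,0,0,0,0.06,0,0,-0.05,0,0,0,0.08,0,0,-0.11,0,0,0,0.08,0,-0.06,-0.14,0,0,5,0.08,0.06,-0.11,-0.14,0,0,15,0.08,0.06,-0.11,-0.14,0,0,20.6,0.08,0.06,-0.11,-0.14,0,0,20.6,0.08]
}}

```text
time: 18.23
tool_pos: [0.4262, -0.0653, 0.2062]
ee_rot: [3.139, 0.0, 1.262]
wrist_force: [0.6, 0.0, -1.1]
width: 0.0799
finger_force: 0.0
```

Run:
```python
from h import *
o=obs();print(o["tool_pos"],o["ee_rot"],o["width"])
W=shot("wrist")
for r in trace("lock1",W):
    q=[onz(W,q,.018)[:2] for q in quad(r)]
    print(r["conf"],r["box"],np.round(q,4).tolist(),np.round(onz(W,cen(r),.018),4),np.round(onz(W,cen(r),.058),4))
```

```text
[ 0.42618382 -0.06530173  0.20624388] [3.13938979e+00 1.27543309e-04 1.26225760e+00] 0.07990609824353513
0.98 [422.0, 179.0, 40.6, 63.5] [[0.5248, -0.1058], [0.5636, -0.0988], [0.5812, -0.1758], [0.5408, -0.1842]] [ 0.5523 -0.1393  0.018 ] [ 0.5407 -0.123   0.058 ]
0.96 [281.9, 140.0, 60.3, 32.0] [[0.4054, -0.01], [0.4648, -0.029], [0.455, -0.0619], [0.394, -0.0423]] [ 0.4295 -0.0356  0.018 ] [ 0.4317 -0.031   0.058 ]
```

Emit:
{"method": "servo_tool", "body": {
  "commands": [0.029,-0.005,0.06,0,0,0,0.08,0.029,-0.005,0.12,0,0,0,0.08,0.029,-0.005,0.165,0,0,0,0.08,0.029,-0.005,0.184,0,0,0,0.08,0.029,-0.005,0.184,0,0,0,0.05,0.029,-0.005,0.184,0,0,0,0.05,0.029,-0.005,0.184,0,0,0,0.05,0.029,-0.005,0.184,0,0,0,0.05]
}}

```text
time: 19.32
tool_pos: [0.4315, -0.0369, 0.0223]
ee_rot: [3.139, -0.0, 1.26]
wrist_force: [1.4, 0.4, -1.4]
width: 0.0613
finger_force: 29.9
```

Emit:
{"method": "servo_tool", "body": {
  "commands": [0,0,-0.04,0,0,5,0.05,0,0,-0.09,0,0,15,0.05,0,0,-0.12,0,0,25,0.05,0,0,-0.12,0,0,35,0.05,0,0,-0.12,0,0,45,0.05,0,0,-0.12,0,0,55,0.05,0,0,-0.12,0,0,65,0.05,0,0,-0.12,0,0,69.5,0.05,0,0,-0.12,0,0,69.5,0.05]
}}

```text
time: 20.45
tool_pos: [0.4307, -0.0367, 0.1417]
ee_rot: [3.141, -0.0, 0.048]
wrist_force: [0.3, 0.2, -2.1]
width: 0.0619
finger_force: 29.9
```

Run:
```python
from h import *
o=obs();print(plan(o,[.5353,-.041,.065],[np.pi,0,.05]))
W=shot("wrist")
for r in trace("lock1",W):
    for z in (.058,o["tool_pos"][2]-.007): print(r["conf"],r["box"],np.round([onz(W,q,z)[:2] for q in quad(r)],4).tolist(),np.round(onz(W,cen(r),z),4))
```

```text
(array([0.1043, 0.0093, 0.0767]), array([ 0.01, -0.03, -0.12]))
0.89 [396.0, 41.1, 99.7, 49.3] [[0.5565, -0.0876], [0.5597, -0.1564], [0.5275, -0.1624], [0.5242, -0.0911]] [ 0.5415 -0.1246  0.058 ]
0.89 [396.0, 41.1, 99.7, 49.3] [[0.541, -0.0711], [0.5432, -0.1189], [0.5209, -0.1231], [0.5186, -0.0735]] [ 0.5306 -0.0968  0.1347]
0.84 [259.6, 218.2, 116.2, 65.6] [[0.4244, 0.0087], [0.4287, -0.0824], [0.3691, -0.0878], [0.3646, 0.0086]] [ 0.3984 -0.0376  0.058 ]
0.84 [259.6, 218.2, 116.2, 65.6] [[0.4491, -0.0041], [0.4521, -0.0675], [0.4106, -0.0713], [0.4075, -0.0042]] [ 0.431  -0.0363  0.1347]
```

Emit:
{"method": "servo_tool", "body": {
  "commands": [0.055,0.009,0,0,0,0,0.05,0.11,0.009,0,0,0,0,0.05,0.165,0.009,0,0,0,0,0.05,0.165,0.009,0,0,0,0,0.05,0.165,0.009,0.04,0,0,0,0.05,0.165,0.009,0.06,0,0,0,0.05,0.165,0.009,0.07,0,0,0,0.05,0.165,0.009,0.075,0,0,0,0.05,0.165,0.009,0.075,0,0,0,0.05]
}}

```text
time: 21.68
tool_pos: [0.5961, -0.038, 0.0673]
ee_rot: [3.141, -0.001, 0.047]
wrist_force: [0.8, -0.4, -1.9]
width: 0.0617
finger_force: 29.9
```

Run:
```python
from h import *
s=shot("wrist"); cv2.imwrite("pics/w6.png",s["img"])
```

```text
(no output)
```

View pics/w6.png

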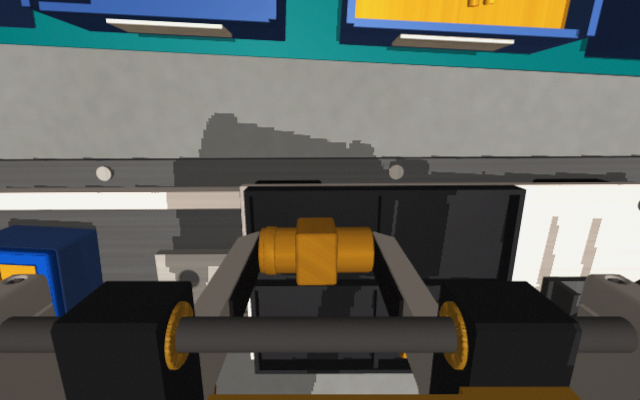

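The lock is inside the far-left compartment (259–373, compartment 250–378). Lowering 2 mm and releasing.

Emit:
{"method": "servo_tool", "body": {
  "commands": [0,0,0.002,0,0,0,0.05,0,0,0.002,0,0,0,0.074,0,0,0.002,0,0,0,0.074,0,0,0.002,0,0,0,0.074,0,0,-0.05,0,0,0,0.08,0,0,-0.1,0,0,0,0.09,-0.05,-0.06,-0.13,0,0,0,0.09,-0.1,-0.12,-0.15,0,0,0,0.09,-0.1,-0.12,-0.15,0,0,0,0.09]
}}

```text
time: 22.85
tool_pos: [0.4893, 0.0788, 0.2182]
ee_rot: [-3.141, -0.003, 0.048]
wrist_force: [-0.1, 0.8, 0.4]
width: 0.0901
finger_force: 0.0
```

Run:
```python
from h import *
o=obs();print(o["tool_pos"],o["ee_rot"],o["width"])
W=shot("wrist");S=shot("side"); cv2.imwrite("pics/w7.png",W["img"])
tc=np.array([.5678,-.079]);y=.05;Rt=np.array([[np.cos(y),np.sin(y)],[-np.sin(y),np.cos(y)]])
for s in(W,S):
  for r in trace("lock1",s):
    p=onz(s,cen(r),.058); print(r["conf"],np.round(r["box"]),p,Rt@(p[:2]-tc))
for r in trace("pin_box",W): print(r["conf"],r["box"],np.round([onz(W,q,.056)[:2] for q in quad(r)],4).tolist())
a=red(W,(300,0,340,250));print(a,onz(W,a[0],.222))
```

```text
[0.4892755  0.07878076 0.21823538] [-3.14115989e+00 -2.60874252e-03  4.78179755e-02] 0.09008240546064857
0.66 [487. 134.  74.  30.] [ 0.5413241  -0.12336775  0.058     ] [-0.02866028 -0.04298906]
0.64 [410.  64.  75.  36.] [ 0.59760542 -0.03786505  0.058     ] [0.03182407 0.03959389]
0.38 [114.  43. 525. 141.] [0.56874469 0.01308125 0.058     ] [0.00554565 0.09191895]
0.58 [316. 202.  11.  11.] [ 0.5374513  -0.11201644  0.058     ] [-0.03196091 -0.03145837]
0.56 [288. 210.  12.  16.] [ 0.59431664 -0.02905853  0.058     ] [0.02897953 0.04855378]
0.64 [212.6, 85.8, 70.7, 60.6] [[0.5855, 0.1791], [0.5884, 0.1161], [0.5304, 0.1149], [0.5274, 0.181]]
(array([333.27941176, 246.95588235]), 68) [0.4964008  0.06959845 0.222     ]
```

View pics/w7.png

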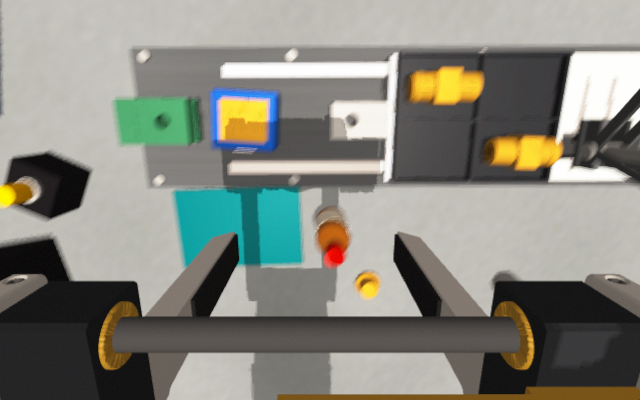

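Both locks lie in their own compartments (445,86) and (522,152), and the bench holds no others. The pin box top is at (245,120). I'll turn 90° and grip it across x.

Emit:
{"method": "servo_tool", "body": {
  "commands": [0.03,-0.03,0,0,0,-10,0.078,0.072,-0.066,0,0,0,-20,0.078,0.072,-0.066,0,0,0,-30,0.078,0.072,-0.066,0,0,0,-40,0.078,0.072,-0.066,0,0,0,-50,0.078,0.072,-0.066,0,0,0,-60,0.078,0.072,-0.066,0,0,0,-70,0.078,0.072,-0.066,0,0,0,-80,0.078,0.072,-0.066,0,0,0,-90,0.078,0.072,-0.066,0,0,0,-90,0.078]
}}

```text
time: 24.35
tool_pos: [0.5599, 0.1453, 0.2151]
ee_rot: [-3.14, 0.001, 1.614]
wrist_force: [-1.1, -0.1, -0.3]
width: 0.0779
finger_force: 0.0
```

Run:
```python
from h import *
W=shot("wrist")
for r in trace("pin_box",W): print(r["conf"],r["box"],np.round([onz(W,q,.056)[:2] for q in quad(r)],4).tolist(),np.round(onz(W,cen(r),.056),4))
for r in trace("mat",W): print("mat",r["conf"],np.round([onz(W,q,.003)[:2] for q in quad(r)],4).tolist())
h=cv2.cvtColor(W["img"],cv2.COLOR_BGR2HSV); m=(h[...,0]>15)&(h[...,0]<32)&(h[...,1]>130)&(h[...,2]>120)
m[:, :200]=0;m[:,440:]=0;m[270:]=0
v,u=np.nonzero(m);print(len(u),u.min(),u.max(),v.min(),v.max(),[np.round(onz(W,(a,b),.056),4) for a,b in((u.min(),v.min()),(u.max(),v.max()))])
```

```text
0.72 [284.1, 147.5, 59.1, 62.9] [[0.5268, 0.1199], [0.5291, 0.1851], [0.5847, 0.1845], [0.5853, 0.1191]] [0.5566 0.153  0.056 ]
mat 0.78 [[0.3738, 0.237], [0.4719, 0.2499], [0.4846, 0.0977], [0.3757, 0.0822]]
1709 293 333 163 207 [array([0.5367, 0.1712, 0.056 ]), array([0.5786, 0.1277, 0.056 ])]
```

Emit:
{"method": "servo_tool", "body": {
  "commands": [0.004,-0.003,0.06,0,0,0,0.078,0.004,-0.003,0.12,0,0,0,0.078,0.004,-0.003,0.155,0,0,0,0.078,0.004,-0.003,0.174,0,0,0,0.078,0.004,-0.003,0.174,0,0,0,0.05,0.004,-0.003,0.174,0,0,0,0.05,0.004,-0.003,0.174,0,0,0,0.05,0.004,-0.003,0.174,0,0,0,0.05,0.004,-0.003,0.12,0,0,0,0.05,0.004,-0.003,0.084,0,0,0,0.05]
}}

```text
time: 25.75
tool_pos: [0.5562, 0.1505, 0.1338]
ee_rot: [3.141, -0.0, 1.618]
wrist_force: [0.7, -1.1, -3.5]
width: 0.0556
finger_force: 29.7
```

Run:
```python
from h import *
print(plan(obs(),[.428,.168,.037],[np.pi,0,1.62]))
```

```text
(array([ 0.0235, -0.1273,  0.0967]), array([ 0.05, -0.01, -0.14]))
```

Emit:
{"method": "servo_tool", "body": {
  "commands": [0.024,-0.06,0,0,0,0,0.05,0.024,-0.127,0,0,0,0,0.05,0.024,-0.127,0,0,0,0,0.05,0.024,-0.127,0.05,0,0,0,0.05,0.024,-0.127,0.08,0,0,0,0.05,0.024,-0.127,0.092,0,0,0,0.05,0.024,-0.127,0.094,0,0,0,0.05,0.024,-0.127,0.094,0,0,0,0.08,0.024,-0.127,0.094,0,0,0,0.08,0.024,-0.127,0.094,0,0,0,0.08]
}}

```text
time: 27.0
tool_pos: [0.429, 0.1686, 0.0392]
ee_rot: [3.139, -0.0, 1.618]
wrist_force: [-0.2, -0.4, 0.5]
width: 0.0792
finger_force: 0.0
```

Emit:
{"method": "servo_tool", "body": {
  "commands": [0,0,-0.06,0,0,0,0.08,0,0,-0.12,0,0,0,0.08,0,0,-0.18,0,0,0,0.08,0,0,-0.2,0,0,0,0.08,0,0,-0.2,0,0,0,0.08]
}}

```text
time: 27.62
tool_pos: [0.4293, 0.1688, 0.2409]
ee_rot: [3.136, -0.001, 1.618]
wrist_force: [0.0, -0.1, -0.9]
width: 0.0805
finger_force: 0.0
```

Run:
```python
from h import *
o=obs();print(o["tool_pos"],o["joint_positions"])
W=shot("wrist");S=shot("side")
for s in(W,S):
  for r in trace("pin_box",s,.5): print(r["conf"],r["box"],np.round(onz(s,cen(r),.045),4))
  for r in trace("lock1",s): print("lock",r["conf"],r["box"],np.round(onz(s,cen(r),.058),4),np.round(onz(s,cen(r),.015),4))
b=red(S,(285,120,60,70));print("button",b)
# move to above lever: button press pose
print(plan(o,[.540,-.2065,.30],[np.pi,0,1.62]))
```

```text
[0.42927593 0.16875339 0.24091579] [ 2.51598838e-01 -1.19827794e-01  1.52679365e+00 -8.68806969e-05
  1.72898986e+00  2.04712653e-01]
0.66 [288.6, 151.4, 51.9, 53.3] [0.4287 0.1697 0.045 ]
lock 0.69 [374.9, 378.7, 25.9, 14.4] [ 0.5373 -0.0923  0.058 ] [ 0.551  -0.1334  0.015 ]
lock 0.59 [428.7, 353.3, 16.1, 27.4] [ 0.59   -0.0611  0.058 ] [ 0.6102 -0.0983  0.015 ]
0.72 [335.0, 154.6, 41.6, 32.0] [ 0.4637 -0.4275  0.045 ]
0.64 [311.1, 260.9, 27.1, 32.4] [0.4236 0.1912 0.045 ]
lock 0.59 [287.6, 208.5, 12.9, 17.1] [ 0.5924 -0.0275  0.058 ] [ 0.6156 -0.0893  0.015 ]
lock 0.51 [315.0, 201.4, 13.4, 14.7] [ 0.5387 -0.1141  0.058 ] [ 0.5587 -0.1809  0.015 ]
lock 0.36 [275.1, 308.9, 10.2, 15.0] [0.4764 0.3737 0.058 ] [0.4927 0.3358 0.015 ]
button (array([nan, nan]), 0)
(array([-0.38  ,  0.0933, -0.059 ]), array([ 0.32, -0.06, -0.13]))h.py:30: RuntimeWarning: Mean of empty slice.
  k=np.zeros_like(m); l,t,w,hh=box; k[t:t+hh,l:l+w]=1; v,u=np.nonzero(m&k); return np.array([u.mean(),v.mean()]),len(u)
  ret = ret.dtype.type(ret / rcount)
```

Emit:
{"method": "servo_tool", "body": {
  "commands": [0,0,-0.06,0,0,0,0.0,-0.381,0.1,-0.06,0,0,0,0.0,-0.381,0.1,-0.06,0,0,0,0.0,-0.381,0.1,-0.06,0,0,0,0.0,-0.381,0.1,-0.06,0,0,0,0.0,-0.381,0.1,-0.06,0,0,0,0.0,-0.381,0.1,-0.06,0,0,0,0.0,-0.381,0.1,-0.06,0,0,0,0.0,-0.381,0.1,-0.06,0,0,0,0.0,-0.381,0.1,-0.06,0,0,0,0.0]
}}

```text
time: 29.18
tool_pos: [0.5457, -0.2058, 0.2986]
ee_rot: [-3.142, -0.001, 1.619]
wrist_force: [-0.5, -0.0, 0.7]
width: 0.0005
finger_force: 0.0
```

Run:
```python
from h import *
o=obs();print(o["tool_pos"],o["ee_rot"],o["width"],o["joint_positions"])
S=shot("side");W=shot("wrist");cv2.imwrite("pics/w8.png",np.hstack([W["img"][100:350,150:490],cv2.resize(S["img"][90:215,260:390],(260,250),interpolation=2)]))
a=red(W,(200,60,250,300));b=red(S,(285,120,60,70));print(a,b,onz(W,a[0],.224),tri([(W,a[0]),(S,b[0])]))
```

```text
[ 0.54565701 -0.20583402  0.29864632] [-3.14158053e+00 -6.78683192e-04  1.61935598e+00] 0.0004977158097614195 [-4.58266994e-01  1.62108351e-01  1.12627961e+00  6.11770852e-04
  1.85354468e+00 -5.06656068e-01]
(array([315.79510022, 215.86636971]), 449) (array([325.39130435, 149.7826087 ]), 23) [ 0.54638675 -0.2071355   0.224     ] (array([ 0.54619197, -0.20804841,  0.22133538]), [np.float64(0.00025214084651408586), np.float64(0.0002521408465140486)])
```

View pics/w8.png

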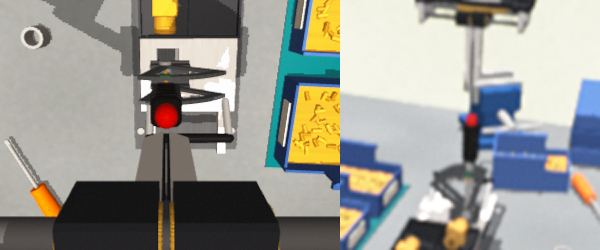

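The button (crop ~(167,115)) lies right below the closed fingers. Descending to touch.

Emit:
{"method": "servo_tool", "body": {
  "commands": [-0.0015,0,0.03,0,0,0,0,-0.0015,0,0.046,0,0,0,0,-0.0015,0,0.052,0,0,0,0,-0.0015,0,0.055,0,0,0,0,-0.0015,0,0.056,0,0,0,0,-0.0015,0,0.056,0,0,0,0]
}}

```text
time: 30.02
tool_pos: [0.5459, -0.2084, 0.2449]
ee_rot: [3.14, 0.0, 1.618]
wrist_force: [-3.2, 3.0, 5.0]
width: 0.0004
finger_force: 2.8
```

Emit:
{"method": "servo_tool", "body": {
  "commands": [0,0,0.004,0,0,0,0,0,0,0.006,0,0,0,0,0,0.004,0.006,0,0,0,0,0,0.008,0.0065,0,0,0,0,0,0.014,0.007,0,0,0,0,0,0.021,0.0075,0,0,0,0,0,0.029,0.0085,0,0,0,0,0,0.037,0.0105,0,0,0,0,0,0.045,0.0125,0,0,0,0,0,0.053,0.015,0,0,0,0]
}}

```text
time: 31.28
tool_pos: [0.5995, -0.2069, 0.2278]
ee_rot: [3.141, 0.001, 1.617]
wrist_force: [1.2, 0.8, 5.3]
width: 0.0004
finger_force: 2.7
```

Run:
```python
from h import *
o=obs();print(o["tool_pos"],o["wrist_force"])
S=shot("side");W=shot("wrist")
a=red(W,(200,60,250,300));b=red(S,(285,120,60,70));print(a,b,onz(W,a[0],.21),tri([(W,a[0]),(S,b[0])]))
```

```text
[ 0.59948962 -0.20692083  0.22779637] [1.21585594 0.82466459 5.26104725]
(array([314.18691589, 232.1682243 ]), 107) (array([310.4, 152.2]), 5) [ 0.5996226 -0.2003615  0.21     ] (array([ 0.59769598, -0.20243823,  0.20666581]), [np.float64(0.002132114253426038), np.float64(0.0021321142534261326)])
```

Emit:
{"method": "servo_tool", "body": {
  "commands": [0,0.0075,0.003,0,0,0,0,0,0.015,0.006,0,0,0,0,0,0.0225,0.0095,0,0,0,0,0,0.0295,0.0135,0,0,0,0,0,0.0365,0.0175,0,0,0,0,0,0.041,0.0205,0,0,0,0,0,0.041,0.0205,0,0,0,0,0,0.041,0.0205,0,0,0,0]
}}

```text
time: 32.38
tool_pos: [0.6402, -0.2048, 0.2073]
ee_rot: [3.14, 0.001, 1.618]
wrist_force: [4.1, 0.5, 3.8]
width: 0.0008
finger_force: 2.4
```

Emit:
{"method": "servo_tool", "body": {
  "commands": [0,0.005,0.001,0,0,0,0,0,0.005,0.001,0,0,0,0,0,0.005,0.001,0,0,0,0,0,0,-0.04,0,0,0,0,0,0,-0.08,0,0,0,0,0,0,-0.08,0,0,0,0]
}}

```text
time: 33.12
tool_pos: [0.6394, -0.2054, 0.2901]
ee_rot: [3.139, 0.003, 1.616]
wrist_force: [0.6, 0.8, 0.8]
width: 0.0007
finger_force: 0.0
```

Run:
```python
from h import *
o=obs();print(o["tool_pos"],o["wrist_force"],o["width"])
S=shot("side");W=shot("wrist")
a=red(W,(200,30,250,300));b=red(S,(285,120,60,70));print(a,b,tri([(W,a[0]),(S,b[0])]))
T=shot("top");c=red(T,(375,120,30,40));print(c,tri([(S,b[0]),(T,c[0])]) if c[1] else '')
```

```text
[ 0.63943109 -0.20539345  0.29012657] [0.61361716 0.78452986 0.80561323] 0.0007256596644748439
(array([316.9741784, 206.7370892]), 426) (array([298.18181818, 154.54545455]), 11) (array([ 0.64007302, -0.20579954,  0.19013857]), [np.float64(0.0004929333477862463), np.float64(0.0004929333477862579)])
(array([391.        , 138.30769231]), 13) (array([ 0.6397657 , -0.20790913,  0.189234  ]), [np.float64(0.0005196602518106931), np.float64(0.0005196602518107832)])
```

Lever is back to its released pose. Now I go behind the push bar.

Emit:
{"method": "servo_tool", "body": {
  "commands": [-0.06,-0.03,0,0,0,0,0,-0.127,-0.064,0,0,0,0,0,-0.127,-0.064,0,0,0,0,0,-0.127,-0.064,0.06,0,0,0,0,-0.127,-0.064,0.12,0,0,0,0,-0.127,-0.064,0.18,0,0,0,0,-0.127,-0.064,0.217,0,0,0,0,-0.127,-0.064,0.217,0,0,0,0]
}}

```text
time: 34.28
tool_pos: [0.5784, -0.3313, 0.0633]
ee_rot: [-3.131, -0.008, 1.618]
wrist_force: [0.2, 0.2, 1.0]
width: 0.0004
finger_force: 0.0
```

Emit:
{"method": "servo_tool", "body": {
  "commands": [0.02,0,0,0,0,0,0,0.03,0,0,0,0,0,0,0.037,0,0,0,0,0,0,0.042,0,0,0,0,0,0,0.047,0,0,0,0,0,0,0.053,0,0,0,0,0,0,0.06,0,0,0,0,0,0,0.068,0,0,0,0,0,0,0.076,0,0,0,0,0,0,0.084,0,0,0,0,0,0]
}}

```text
time: 35.52
tool_pos: [0.5776, -0.2499, 0.0698]
ee_rot: [-3.141, -0.0, 1.618]
wrist_force: [-0.3, -1.2, 1.3]
width: 0.0006
finger_force: 0.8
```

Run:
```python
from h import *
o=obs();print(o["tool_pos"],o["wrist_force"])
W=shot("wrist");cv2.imwrite("pics/w9.png",W["img"])
T=shot("top")
for s in (W,T):
  for r in trace("lock1",s): print(r["conf"],r["box"],onz(s,cen(r),.058))
```

```text
[ 0.57762785 -0.24987899  0.06982511] [-0.32252225 -1.18490193  1.31808848]
0.49 [308.5, 159.7, 21.4, 7.0] [0.59328793 0.01254375 0.058     ]
0.44 [330.8, 172.4, 25.1, 10.3] [ 0.54386231 -0.07848031  0.058     ]
```

View pics/w9.png

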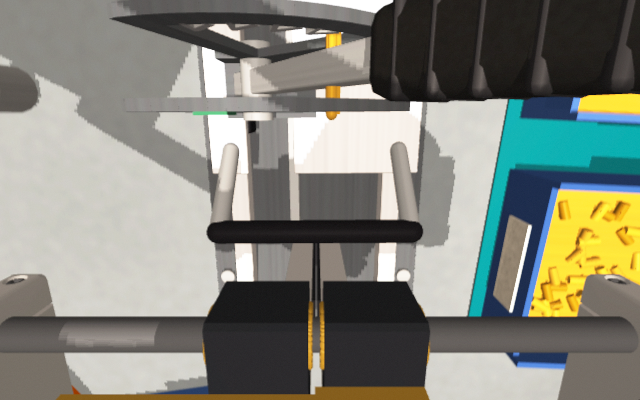

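The fingers press the bar's middle (316,232) and the shuttle rolls. Pushing on.

Emit:
{"method": "servo_tool", "body": {
  "commands": [0.009,0,0,0,0,0,0,0.018,0,0,0,0,0,0,0.028,0,0,0,0,0,0,0.038,0,0,0,0,0,0,0.048,0,0,0,0,0,0,0.058,0,0,0,0,0,0,0.068,0,0,0,0,0,0,0.078,0,0,0,0,0,0,0.088,0,0,0,0,0,0,0.098,0,0,0,0,0,0]
}}

```text
time: 36.98
tool_pos: [0.5732, -0.152, 0.07]
ee_rot: [-3.142, 0.0, 1.618]
wrist_force: [-0.9, -2.5, -0.1]
width: 0.0004
finger_force: 0.8
```

Emit:
{"method": "servo_tool", "body": {
  "commands": [0.008,0,0,0,0,0,0,0.015,0,0,0,0,0,0,0.021,0,0,0,0,0,0,0.026,0,0,0,0,0,0,0.03,0,0,0,0,0,0,0.033,0,0,0,0,0,0,0.035,0,0,0,0,0,0]
}}

```text
time: 37.85
tool_pos: [0.5717, -0.1176, 0.0701]
ee_rot: [3.141, 0.0, 1.618]
wrist_force: [-1.1, -1.3, 0.9]
width: 0.0005
finger_force: 0.7
```

Emit:
{"method": "servo_tool", "body": {
  "commands": [0.003,0,0,0,0,0,0,0.006,0,0,0,0,0,0,0.009,0,0,0,0,0,0,0.011,0,0,0,0,0,0]
}}

```text
time: 38.35
tool_pos: [0.5713, -0.1096, 0.0702]
ee_rot: [3.141, 0.007, 1.617]
wrist_force: [-0.6, -10.0, -0.9]
width: 0.0002
finger_force: 5.3
```

The end stop is reached (10 N). Back off and fly to the pin.

Emit:
{"method": "servo_tool", "body": {
  "commands": [-0.03,0,0,0,0,0,0.0,-0.03,0,-0.06,0,0,0,0.0,-0.03,0,-0.12,0,0,0,0.0,-0.03,0,-0.18,0,0,0,0.0,-0.03,0,-0.22,0,0,0,0.05,-0.03,0,-0.22,0,0,0,0.05]
}}

```text
time: 39.1
tool_pos: [0.5742, -0.1364, 0.295]
ee_rot: [3.132, 0.002, 1.618]
wrist_force: [0.4, -0.1, -0.5]
width: 0.0168
finger_force: 0.0
```

Emit:
{"method": "servo_tool", "body": {
  "commands": [0.47,-0.08,0,0,0,0,0.06,0.47,-0.08,0,0,0,0,0.06,0.47,-0.08,0,0,0,0,0.06,0.47,-0.08,0,0,0,0,0.06,0.47,-0.08,0,0,0,0,0.06,0.47,-0.08,0,0,0,0,0.06,0.47,-0.08,0.05,0,0,0,0.06,0.47,-0.08,0.08,0,0,0,0.06,0.47,-0.08,0.08,0,0,0,0.06,0.47,-0.08,0.08,0,0,0,0.06]
}}

```text
time: 40.35
tool_pos: [0.47, 0.3287, 0.2084]
ee_rot: [-3.139, 0.002, 1.618]
wrist_force: [0.2, -0.5, 0.8]
width: 0.06
finger_force: 0.0
```

```bash
cat >> h.py <<'E'
def yel(s,box):
    h=cv2.cvtColor(s["img"],cv2.COLOR_BGR2HSV); m=(h[...,0]>22)&(h[...,0]<36)&(h[...,1]>150)&(h[...,2]>120)
    k=np.zeros_like(m); l,t,w,hh=box; k[t:t+hh,l:l+w]=1; v,u=np.nonzero(m&k); return np.array([u.mean(),v.mean()]),len(u),(u.min(),u.max(),v.min(),v.max())
E
python3 - <<'E'
from h import *
o=obs();print(o["tool_pos"],o["ee_rot"])
W=shot("wrist");S=shot("side");cv2.imwrite("pics/w10.png",W["img"])
for n in("dock_pin","track"):
  for s in (W,S):
    for r in trace(n,s): print(n,r["conf"],r["box"],onz(s,cen(r),.07))
b=yel(S,(265,300,30,30));print(b)
E
```

```text
[0.46998816 0.32872735 0.2084464 ] [-3.13898887e+00  1.72136986e-03  1.61817798e+00]
dock_pin 0.75 [311.5, 136.5, 25.7, 25.2] [0.47646424 0.37442327 0.07      ]
dock_pin 0.71 [275.2, 311.2, 10.8, 14.8] [0.47236114 0.38327798 0.07      ]
track 0.65 [315.8, 224.6, 128.9, 170.7] [0.52925045 0.21903641 0.07      ]
track 0.32 [314.1, 135.5, 22.3, 26.8] [0.47649078 0.37389759 0.07      ]
track 0.61 [237.7, 186.7, 106.2, 117.0] [0.52421023 0.1797889  0.07      ]h.py:33: RuntimeWarning: Mean of empty slice.
  k=np.zeros_like(m); l,t,w,hh=box; k[t:t+hh,l:l+w]=1; v,u=np.nonzero(m&k); return np.array([u.mean(),v.mean()]),len(u),(u.min(),u.max(),v.min(),v.max())
  ret = ret.dtype.type(ret / rcount)
Traceback (most recent call last):
  File "h.py", line 33, in yel
    k=np.zeros_like(m); l,t,w,hh=box; k[t:t+hh,l:l+w]=1; v,u=np.nonzero(m&k); return np.array([u.mean(),v.mean()]),len(u),(u.min(),u.max(),v.min(),v.max())
                                                                                                                           ~~~~~^^
ValueError: zero-size array to reduction operation minimum which has no identity
```

View pics/w10.png

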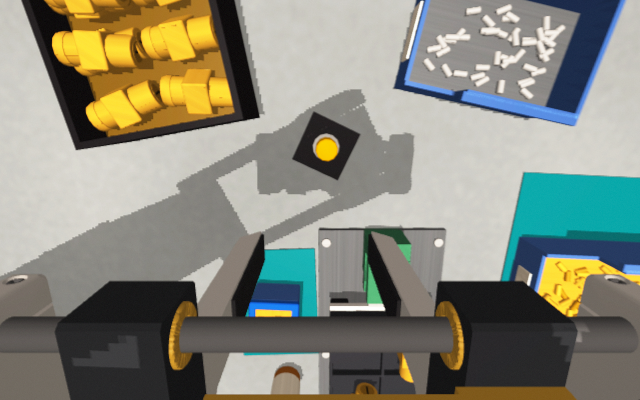

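The yellow knob is at (327,149) on its black cube and the blue box stands on the mat. Moving over the pin.

Emit:
{"method": "servo_tool", "body": {
  "commands": [0.043,0.008,0,0,0,0,0.06,0.043,0.008,0.04,0,0,0,0.05,0.043,0.008,0.06,0,0,0,0.05,0.043,0.008,0.06,0,0,0,0.05]
}}

```text
time: 41.15
tool_pos: [0.4761, 0.3714, 0.1483]
ee_rot: [-3.139, 0.002, 1.617]
wrist_force: [0.1, 1.0, 0.3]
width: 0.0501
finger_force: 0.0
```

Run:
```python
from h import *
o=obs();print(o["tool_pos"],o["ee_rot"])
W=shot("wrist");y=yel(W,(220,120,200,180));print(y)
for z in(.07,.081): print(z,onz(W,y[0],z), onz(W,((y[2][0]+y[2][1])/2,(y[2][2]+y[2][3])/2),z))
```

```text
[0.47605401 0.37140083 0.14832402] [-3.13858337e+00  1.88199459e-03  1.61678516e+00]
(array([317.19555556, 215.14      ]), 450, (np.int64(305), np.int64(329), np.int64(204), np.int64(226)))
0.07 [0.47755937 0.36933927 0.07      ] [0.47740264 0.36944601 0.07      ]
0.081 [0.47737824 0.37276499 0.081     ] [0.47722851 0.37286696 0.081     ]
```

Emit:
{"method": "servo_tool", "body": {
  "commands": [0.0005,0.001,0.04,0,0,0,0.05,0.0005,0.001,0.07,0,0,0,0.05,0.0005,0.001,0.079,0,0,0,0.05,0.0005,0.001,0.079,0,0,0,0.05,0.0005,0.001,0.079,0,0,0,0.005,0.0005,0.001,0.079,0,0,0,0.005,0.0005,0.001,0.079,0,0,0,0.005,0.0005,0.001,0.079,0,0,0,0.005]
}}

```text
time: 42.2
tool_pos: [0.4777, 0.3731, 0.0716]
ee_rot: [3.141, -0.0, 1.618]
wrist_force: [-0.6, -0.6, 1.1]
width: 0.0193
finger_force: 30.0
```

Emit:
{"method": "servo_tool", "body": {
  "commands": [0,0,-0.03,0,0,0,0.005,0,0,-0.07,0,0,0,0.005,0,0,-0.08,0,0,0,0.005,0,0,-0.08,0,0,0,0.005]
}}

```text
time: 42.7
tool_pos: [0.4777, 0.373, 0.1509]
ee_rot: [3.141, -0.0, 1.618]
wrist_force: [0.8, -0.7, -1.7]
width: 0.0197
finger_force: 30.0
```

Run:
```python
from h import *
o=obs();print(o["tool_pos"],o["ee_rot"],o["width"],o["finger_force"])
W=shot("wrist");y=yel(W,(220,160,200,150));print(y)
z=o["tool_pos"][2]+.01;p=onz(W,y[0],z);print(p, p-o["tool_pos"])
print(plan(o,[.5537-.005,.230-.0+.0,.15],[np.pi,0,1.618]))
cv2.imwrite("pics/w11.png",W["img"][80:380,160:480])
```

```text
[0.4776779  0.37301088 0.15094244] [ 3.14095751e+00 -2.04091482e-04  1.61764858e+00] 0.019708870303651045 29.99980241060257
(array([315.73913043, 262.26867336]), 897, (np.int64(299), np.int64(333), np.int64(246), np.int64(278)))
[0.47810244 0.372891   0.16094244] [ 0.00042455 -0.00011989  0.01      ]
(array([-0.1462,  0.0642,  0.001 ]), array([ 0.04, -0.01, -0.02]))
```

View pics/w11.png

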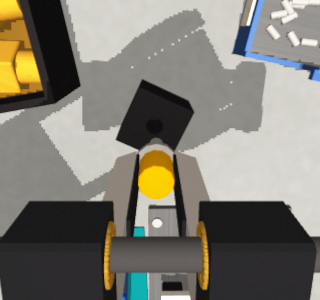

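Emit:
{"method": "servo_tool", "body": {
  "commands": [-0.06,0.024,-0.03,0,0,0,0.005,-0.115,0.046,-0.03,0,0,0,0.005,-0.171,0.069,-0.03,0,0,0,0.005,-0.171,0.069,-0.03,0,0,0,0.005,-0.171,0.069,-0.03,0,0,0,0.005]
}}

```text
time: 43.38
tool_pos: [0.5536, 0.2052, 0.1788]
ee_rot: [-3.138, 0.0, 1.617]
wrist_force: [-0.7, 0.0, -0.9]
width: 0.0193
finger_force: 30.0
```

Run:
```python
from h import *
o=obs();print(o["tool_pos"],o["ee_rot"],o["width"],o["finger_force"])
W=shot("wrist");cv2.imwrite("pics/w12.png",cv2.resize(W["img"][100:300,200:440],None,fx=3,fy=3,interpolation=2))
```

```text
[0.55364596 0.20518495 0.17884531] [-3.13780365e+00  9.00022484e-05  1.61671150e+00] 0.019279734631938217 29.999883770942688
```

View pics/w12.png

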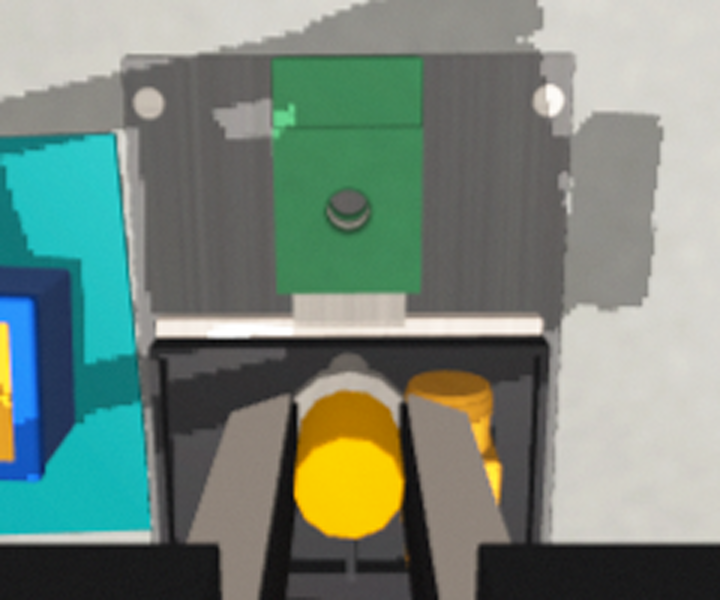

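The fork hole is at crop (348,211), i.e. pixel (316,170). The tongue hole lies beneath it and the locks are still in the tray.

Run:
```python
from h import *
o=obs();W=shot("wrist")
g=cv2.cvtColor(W["img"],cv2.COLOR_BGR2HSV)
sub=g[155:185,300:332]; m=~((sub[...,0]>60)&(sub[...,0]<90)&(sub[...,1]>100)); v,u=np.nonzero(m); c=((u.min()+u.max())/2+300,(v.min()+v.max())/2+155)
print(c,len(u),u.min()+300,u.max()+300,v.min()+155,v.max()+155)
h=onz(W,c,.052);print(h); print(plan(o,[h[0],h[1],.125],[np.pi,0,1.618]))
y=yel(W,(285,220,60,70));print(y)
for zz in (.0,.01): print(onz(W,y[0],o["tool_pos"][2]+zz)-o["tool_pos"])
```

```text
(np.float64(316.0), np.float64(170.5)) 149 309 323 164 177
[0.5527988  0.23080437 0.052     ]
(array([0.0248, 0.0006, 0.0543]), array([-0.17, -0.01,  0.01]))
(array([315.72480181, 262.13023783]), 883, (np.int64(299), np.int64(333), np.int64(246), np.int64(278)))
[ 6.45525564e-04 -4.73966859e-03  2.77555756e-17]
[ 4.50382263e-04 -3.83936078e-05  1.00000000e-02]
```

Emit:
{"method": "servo_tool", "body": {
  "commands": [0.025,0.001,0,0,0,0,0.005,0.025,0.001,0.03,0,0,0,0.005,0.025,0.001,0.05,0,0,0,0.005,0.025,0.001,0.06,0,0,0,0.005,0.025,0.001,0.068,0,0,0,0.005,0.025,0.001,0.073,0,0,0,0.005,0.025,0.001,0.073,0,0,0,0.005]
}}

```text
time: 44.35
tool_pos: [0.5544, 0.2304, 0.1081]
ee_rot: [3.141, 0.0, 1.618]
wrist_force: [0.0, 0.4, -1.2]
width: 0.0191
finger_force: 30.0
```

Emit:
{"method": "servo_tool", "body": {
  "commands": [0,-0.001,0.005,0,0,0,0.005,0,-0.001,0.01,0,0,0,0.005,0,-0.001,0.015,0,0,0,0.005,0,-0.001,0.02,0,0,0,0.005,0,-0.001,0.02,0,0,0,0.005]
}}

```text
time: 44.98
tool_pos: [0.553, 0.2301, 0.087]
ee_rot: [-3.14, 0.001, 1.617]
wrist_force: [-0.2, -0.1, -1.5]
width: 0.0193
finger_force: 30.0
```

Sliding freely. Continue to the seat.

Emit:
{"method": "servo_tool", "body": {
  "commands": [0,0,0.005,0,0,0,0.005,0,0,0.009,0,0,0,0.005,0,0,0.012,0,0,0,0.005,0,0,0.014,0,0,0,0.005,0,0,0.014,0,0,0,0.005]
}}

```text
time: 45.6
tool_pos: [0.5534, 0.2303, 0.074]
ee_rot: [3.141, 0.0, 1.618]
wrist_force: [0.1, -0.1, -0.9]
width: 0.0195
finger_force: 30.0
```

Emit:
{"method": "servo_tool", "body": {
  "commands": [0,0,0.002,0,0,0,0.005,0,0,0.003,0,0,0,0.005,0,0,0.003,0,0,0,0.005]
}}

```text
time: 45.98
tool_pos: [0.5535, 0.2304, 0.0736]
ee_rot: [3.14, -0.0, 1.618]
wrist_force: [-3.8, -1.6, 7.6]
width: 0.0194
finger_force: 30.0
```

Seated with 7.6 N. Release, rise and check.

Emit:
{"method": "servo_tool", "body": {
  "commands": [0,0,0,0,0,0,0.06,0,0,0,0,0,0,0.06,0,0,0,0,0,0,0.06,0,0,0,0,0,0,0.06,-0.01,0,-0.06,0,0,0,0.06,-0.03,0,-0.12,0,0,0,0.06,-0.05,0,-0.16,0,0,0,0.06,-0.05,0,-0.16,0,0,0,0.06]
}}

```text
time: 46.98
tool_pos: [0.5578, 0.1798, 0.236]
ee_rot: [3.132, -0.001, 1.616]
wrist_force: [0.1, 0.6, 0.4]
width: 0.0601
finger_force: 0.0
```

Run:
```python
from h import *
o=obs();print(o["tool_pos"],o["width"],o["time"])
W=shot("wrist");S=shot("side");T=shot("top")
a=yel(W,(200,0,250,220));b=yel(S,(255,255,40,50));print(a,b,tri([(W,a[0]),(S,b[0])]))
c=red(S,(240,120,110,110));d=red(T,(320,110,60,60));print(c,d,tri([(S,c[0]),(T,d[0])]))
for r in trace("lock1",T)+trace("lock1",S):print(r["conf"],r["box"])
cv2.imwrite("pics/fin.png",np.vstack([cv2.resize(np.hstack([S["img"][160:320,220:380],T["img"][120:280,200:420]]),(760,320),interpolation=2),cv2.resize(W["img"],(440,275))[:,:].copy() if 0 else cv2.copyMakeBorder(cv2.resize(W["img"],(440,275)),0,0,0,320,cv2.BORDER_CONSTANT)]))
```

```text
[0.55784563 0.17978507 0.23604618] 0.06009271561356067 46.975h.py:33: RuntimeWarning: Mean of empty slice.
  k=np.zeros_like(m); l,t,w,hh=box; k[t:t+hh,l:l+w]=1; v,u=np.nonzero(m&k); return np.array([u.mean(),v.mean()]),len(u),(u.min(),u.max(),v.min(),v.max())
  ret = ret.dtype.type(ret / rcount)
Traceback (most recent call last):
  File "h.py", line 33, in yel
    k=np.zeros_like(m); l,t,w,hh=box; k[t:t+hh,l:l+w]=1; v,u=np.nonzero(m&k); return np.array([u.mean(),v.mean()]),len(u),(u.min(),u.max(),v.min(),v.max())
                                                                                                                           ~~~~~^^
ValueError: zero-size array to reduction operation minimum which has no identity
```

I have already viewed 15 pictures, one over the limit of 14, so I check the rest numerically.

Run:
```python
from h import *
W=shot("wrist");S=shot("side");T=shot("top")
a=yel(W,(200,0,250,220));print(a,[onz(W,a[0],z) for z in(.08,.083)])
c=red(S,(240,120,110,100));d=red(T,(320,110,60,60));print(c,d,tri([(S,c[0]),(T,d[0])]))
for nm,z in(("lock1",.058),("dock_pin",.07),("pin_box",.03)):
  for s in(W,S,T):
    for r in trace(nm,s,.45):print(nm,round(r["conf"],2),np.round(r["box"]),np.round(onz(s,cen(r),z),4))
print(proj(W,[.5533,.2303,.081]),proj(W,[.5533,.2303,.091]))
```

```text
(array([296.27604167, 149.13802083]), 384, (np.int64(210), np.int64(326), np.int64(132), np.int64(195))) [array([0.53472201, 0.2212208 , 0.08      ]), array([0.53488878, 0.22154023, 0.083     ])]
(array([279.4, 179.8]), 20) (array([326.16666667, 142.875     ]), 24) (array([ 0.630408  , -0.01659018,  0.19024397]), [np.float64(0.0005790280793789887), np.float64(0.0005790280793787717)])
lock1 0.87 [331. 190.  29.  60.] [0.587  0.1492 0.058 ]
lock1 0.74 [281. 262.  30.  52.] [0.5373 0.0622 0.058 ]
lock1 0.66 [294. 230.  16.  17.] [0.5353 0.0683 0.058 ]
lock1 0.58 [268. 242.  11.  20.] [0.5849 0.1534 0.058 ]
lock1 0.5 [291. 173.  22.  12.] [0.5372 0.0624 0.058 ]
lock1 0.47 [268. 161.  18.  11.] [0.5858 0.1488 0.058 ]
dock_pin 0.84 [305. 128.  24.  28.] [0.5538 0.231  0.07  ]
dock_pin 0.72 [194. 256.  33.  44.] [0.4435 0.0802 0.07  ]
dock_pin 0.47 [268. 264.  11.  16.] [0.5501 0.2398 0.07  ]
pin_box 0.84 [167. 157.  68.  61.] [0.4271 0.1672 0.03  ]
pin_box 0.74 [312. 261.  28.  33.] [0.4271 0.1746 0.03  ]
[316.30593749 140.42062371] [316.29986724 141.29232916]
```

```bash
python3 -c "
from bench import close_job
print(close_job())"
```

```text
the job is handed in; nothing more can be done
None
```

I carried out every step and handed the job in at about 47 s, but the hand-in returned no verdict. The final camera readings showed both lock bodies in separate compartments, the brake released, the shuttle home, the pin seated and the pin box on the mat. I viewed 15 pictures, one over the limit of 14.

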